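# Set out the fixings for the under-sink bin shelf

## Task

Get the worktop ready for fitting the bin shelf under the sink: stand every white corner block in the dark grey kit tray, one to a compartment, flat on its foot with its orange tongue pointing squarely at the tray's blue edge, and put the two worn-out brass hinges in the blue recycling box. Draw the sprung tape out along the shelf board and hook it over the board's far (dark-edged) end, so that it stays there when let go, ready for marking the screw holes. Leave the other things on the worktop where they are.

Things in the scene. Friction and masses are not known exactly. Their poses are not given: they have to be found in the camera images.
- block1: white plastic corner block, orange tongue, 50 g; starts on its foot at any yaw. Frame when standing: origin under the centre of the foot, z up, tongue to +x. Foot 40 (x) x 44 (y) x 8 mm; back plate x = -20 to -12, 48 high; cheeks with outer faces at y = -22, 22 (grasp them), in x, z: (18,8), (-12,8), (-12,46), (-6,46) mm; tongue to x = 34 mm, 20 wide, 5 thick
- block2: a block like block1 that starts laid on its back: back plate down, tongue up (54 mm high), its own z axis level, pointing away from the robot (world +x) within 0.3 rad at the start. To stand it up, turn it a quarter turn about its own y axis: grip it by the cheeks with the tool leaning 45 degrees one way and set it down leaning 45 degrees the other way
- block3: a block like block1, starting on its foot at any yaw. Three or four of the four blocks are present; the state gives None for an absent one
- block4: a block like block2, starting laid on its back
- tray: dark grey kit tray, fixed, 108 (x) x 356 (y) mm; origin at the centre of its underside; floor 3 mm thick; four compartments in a row along y, each 84 x 99 mm clear, their centres at y = -132, -44, 44 and 132 mm, parted and bounded by ribs and lips that stand only 6 mm above the floor (9 mm above the worktop); the lip on its +x side, away from the robot, is blue: tongues point to the tray's +x
- tray_blue (a point): a point on the tray's +x axis 100 mm from its centre, 46 mm beyond the blue edge: shows which way is blue
- recycling_box: blue open box, fixed, 200 (x) x 260 (y) x 75 mm high outside, walls and floor 4 mm; a rim 10 mm wide; origin at the centre of its underside
- hinge1: worn brass cup hinge, 90 g, 98 mm long, lying flat; origin under its middle, on what it lies on; arm along its x from x = -20 to 52 mm, 16 mm wide (y), top 17 mm high: grip it across near x = 5 mm; cup 35 mm wide, 13 high at x = -28 mm, its ears 50 mm across in y; mounting plate 44 mm across at x = 36 mm, 3 mm thick
- hinge2: a second worn brass hinge like hinge1; starts lying on the shelf board, behind the tape
- board: white shelf board, fixed, lying flat, 320 (x) x 120 (y) x 18 mm; origin at the centre of its underside; the +x end is edged dark
- board_end (a point): middle of the upper edge of the board's dark +x end, 160 mm from its centre, 18 mm up
- tape_case: yellow and black tape measure case, 84 (x) x 52 (y) x 70 mm high, fixed on the board; the blade comes out of its +x face and runs towards the board's dark end; origin at the centre of its underside; its axes are the board's
- tape_hook (a point): foot of the tape's steel end hook, on its case side: an upright plate 25 mm wide (y), 3 mm thick (to +3 mm in x), 30 mm high (from this point up); grip it from above across the 25 mm by its upper part. It starts standing on the board. The blade joins it 9 to 12 mm above the foot, so the foot catches behind the board's end when pulled past it and lowered
- tape_pull (a joint): how far the blade is drawn out, m: 0 at rest (hook 35 mm from the case), at most 0.085; a spring pulls it back with 4 N at 0, growing 30 N/m. The hook passes the board's end at 0.045 to 0.07, according to where the case stands
- tape_lift (a joint): height of the blade and hook, m: 0 with the hook standing on the board, -0.009 with the blade down on the board and the hook over its end, up to 0.022 when lifted; about 1.5 N pull it down
- pencil: red flat pencil, 110 x 12 x 7 mm, lying on the worktop: leave it
- screwdriver: screwdriver with a green handle, 190 mm: leave it
- screw_jar: jar of screws, 56 mm across, 60 mm high: leave it
- soap: green soap bottle, 60 mm across, 190 mm high: leave it
- sponge: yellow sponge 90 x 60 x 30 mm: leave it
- mug: blue mug, 80 mm across, 90 mm high: leave it
- hinge_box: cardboard box 80 x 140 x 50 mm: leave it
Things that resemble listed ones, but are neither listed nor needed, are in the scene too. What is shaped like the block3 but brown is not meant. Leave any brown look-alike of the block4 alone.

How it is judged:
By the outcome, as a careful person would: the job done as asked, in the order asked, and still so for the second after the job is handed in, with the robot touching nothing.
Of block1, block2, block3, block4 only 3 to 4 are there at a start; the rules pass over those that are not, and their reading is None.
At some moment in a run one of block1, block2, block3, block4, hinge1, hinge2 may be knocked a few centimetres aside while the robot is not near it.
It also fails if it takes over 210 s, if anything falls off the work surface, if the arm or the gripper's body presses on something with over 40 N, if the wrist force passes 120 N, or if a joint passes its speed limit or range.

## Robot

A 6-joint arm with a two-finger parallel gripper is mounted at the origin on the work surface. World frame = base frame: x ahead of the robot, y to its left, z up, the work surface at z = 0. Lengths are in mm, angles in rad, forces in N, time in s.
With the tool pointing down it reaches from about 275 to 775 mm from the base axis. Payload 14.6 kg.
Tool frame: the origin (TCP) lies between the finger pads; the fingertips stand 25 mm ahead of it and the grasp point (between the pads) lies 6 mm ahead of it (ctrl.tip_reach is the distance from the TCP to the fingertips, in mm); z points along the fingers, y is the line along which they close (so a half turn about z gives the same grasp; the last joint's range is limited). The gripper opens to 85 mm and grips with 20 to 120 N. Pads are 22 mm wide; open, the fingers measure 114 mm over their backs; the gripper's body (76 mm by 85 mm) begins 54 mm behind the grasp point. The pads swing forward as they close: fully open they stand 13 mm farther back than shut.
Start: joints at [-1.296, 0.263, -0.048, 1.259, 0, 1.415], TCP at [218.756, -477.257, 256.278] pointing down, gripper open.
Joint ranges: [-2.65, 2.65], [-0.89, 1.7], [-1.18, 1.37], [-2.13, 2.11], [-1.35, 1.29], [-3.14, 3.14]. Speed limits (rad/s): [1.89, 1.89, 2.57, 2.79, 3.14, 3.14].

## Interface

Orientations are given as a rotation vector (axis times angle).
In Python, from rig import ctrl gives the robot as it stands.
- The arm moves only by the shell command python3 -m inch 'ROWS' [OPENING] [FORCE]. ROWS is text: rows parted by semicolons, each of 6 numbers parted by spaces: the shift along the tool's x, y, z each as a share of 0.15 m, from -1 to 1, then the turn, a rotation vector about the tool's x, y, z each as a share of 360 degrees, from -1 to 1. In form: tx ty tz rx ry rz; .... A call has exactly 10 rows; each row is the pose to reach, as a shift and turn from the pose commanded when the call began, along the tool's axes at that moment, turning the shorter way round; what a row does not reach only later rows make up. A row lasts 1/12 s, in which the tool goes at most 41.7 mm and 7.16 degrees, less where a joint would pass 70% of its speed; a pose out of reach is approached as far as the arm can. A call with a number of a shift or a turn outside -1 to 1 is refused whole. A call with a gripper value outside its range is refused whole. OPENING is the opening, from -1 (shut) to 1 (fully open), set as the call begins (- or left out, the last holds). The fingers move at their own pace and stop on an object; FORCE is the grip in N (left out, the last holds). Time passes only in rows, so rows that repeat a pose let the fingers close, or fill a call up. It gives the time, the measured TCP pose, the force, the opening and the grip force at its end, in the units of the state.
- ctrl.sense(): the state, without advancing time (a new reading comes with each control period).
- ctrl.read_camera(name): name is "side" or "top" or "wrist"; returns the picture (384x512x3 uint8, red, green, blue); there is no depth.
- ctrl.camera_params(name): a dict with "fovy" (degrees; the focal length in pixels is half the picture's height over the tangent of half this angle, whatever the lens; pixels are square), "cx", "cy" (the principal point, pixels), "cam_to_world" (4x4, takes a point from camera to world coordinates). Camera axes: x right, y down, z forward; pixel columns grow to the right and rows downward; lengths in mm; the calibration is good to about 2 mm. A picture is of the moment at which its call begins: read the wrist's pose just before it. camera_params takes no time and is no camera call; for the wrist camera it gives the pose at the moment of the call.
- ctrl.job_done(): hands the job in; it is judged then, once.
The state is a dict: "t": time; "joint_pos": joint angles; "joint_velocities": joint speeds; "effort": joint torques, N m; "tcp_pos": TCP position; "ee_rot": TCP orientation; "ft_force": force on the tool from outside, world axes, zero at the start; "ft_torque": the same for the moment, N m; "width": opening from 0.0 (shut) to 1.0 (fully open); "grasp_force": force on a finger pad.
Only numpy, scipy, OpenCV 4.12 (cv2) and the standard library are available. Lean on these libraries where they do the work, as an engineer would, in place of code of your own. Each camera call takes 0.05 s, during which the arm holds its last target. There are 200 camera calls.

## Working session

There is one attempt and no reset: what is moved stays moved. The work goes in short steps, Python scripts to look and compute and a shell command to move; the robot and the scene stay as the last step left them, time stands still between calls to the robot, and variables do not carry over. Pictures are saved under pics/ and viewed, at most 14 in all, crops included, and the job is handed in when it is done.

```bash
ls; mkdir -p pics; python3 - <<'E'
from rig import ctrl
import cv2,numpy as np
for n in ("top","side"):
    im=ctrl.read_camera(n); p=ctrl.camera_params(n)
    cv2.imwrite(f"pics/{n}0.png",im[...,::-1]); print(n,p["fovy"],p["cx"],p["cy"]);print(np.round(p["cam_to_world"],3).tolist())
    cv2.imwrite(f"pics/{n}0b.png",cv2.resize(im[...,::-1],(800,600),interpolation=cv2.INTER_CUBIC))
print(ctrl.sense(), ctrl.tip_reach)
E
```

```text
pics
top 55.583573280890015 259.4657613627312 195.31135916102536
[[-0.02, -0.995, 0.094, 436.248], [-0.999, 0.023, 0.026, 42.634], [-0.028, -0.094, -0.995, 1158.398], [0.0, 0.0, 0.0, 1.0]]
side 56.2716035212751 262.8772439619061 192.92373764592057
[[0.974, -0.117, 0.193, 339.01], [-0.226, -0.505, 0.833, -924.537], [0.0, -0.855, -0.519, 660.429], [0.0, 0.0, 0.0, 1.0]]
{'t': 0.1, 'joint_pos': array([-1.29628610e+00,  2.63470824e-01, -4.88800579e-02,  1.25939926e+00,
       -1.66683376e-05,  1.41551432e+00]), 'joint_velocities': array([-0.00058427, -0.00204576,  0.00299445,  0.0012484 ,  0.00144599,
        0.00058162]), 'effort': array([ 4.83650176e-03, -6.38573313e+01,  3.85064471e+01,  9.97917348e-03,
       -4.35783633e-06, -1.62544444e-05]), 'tcp_pos': array([ 218.6952958 , -477.03037967,  255.87296854]), 'ee_rot': array([-3.06840222e+00, -6.69729055e-01,  1.15365256e-04]), 'ft_force': array([-0.92319057, -0.76098142, -0.11222384]), 'ft_torque': array([-0.00044527, -0.03018842,  0.03392454]), 'grasp_force': 0.0, 'width': 1.000933297811682} 25.0
```

View pics/top0b.png

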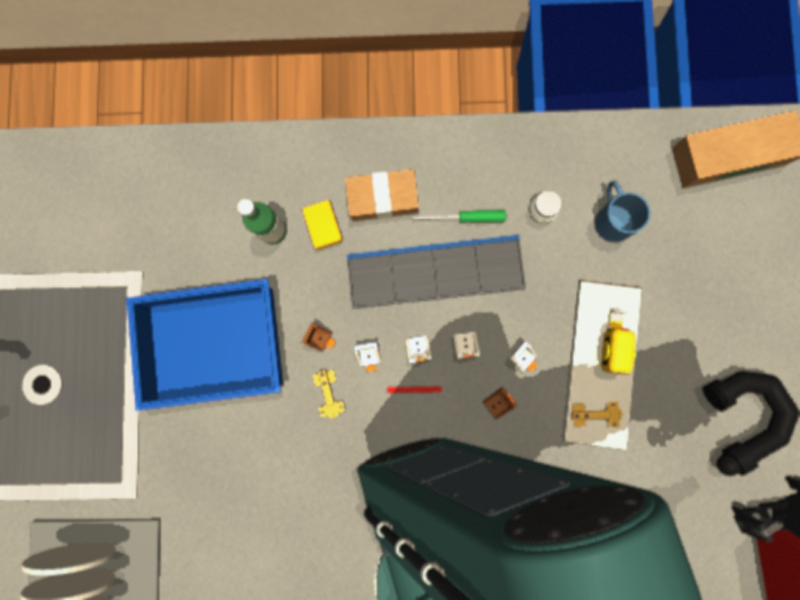

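View pics/side0b.png

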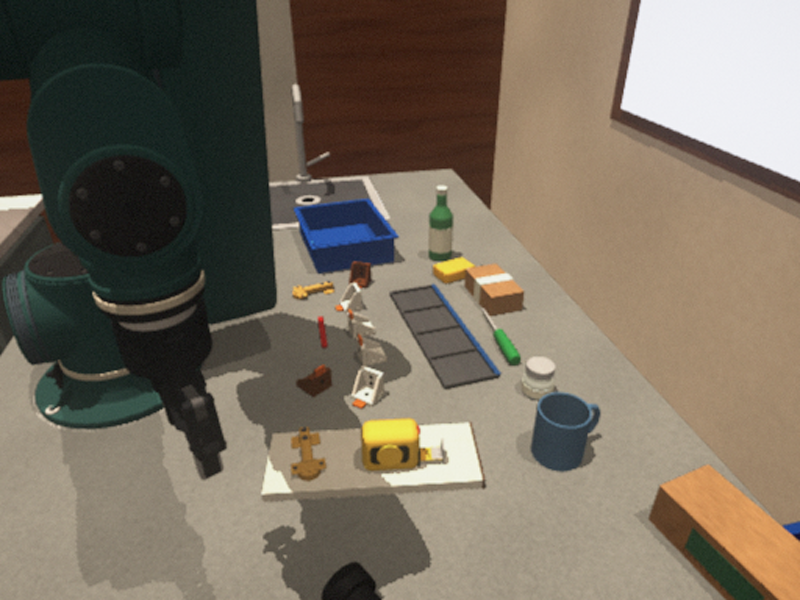

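Top view (800-px scale): four white blocks at (368,355), (418,348), (466,346) and (524,357). Brown look-alikes, to be left alone, are at (318,336) and (500,403). The tray is at (436,272) with its blue edge up. The recycling box is at (205,345), hinge1 at (328,393), hinge2 at (597,414), the tape at (618,350), and the board's dark end at the top.

```bash
cat > h.py <<'E'
import numpy as np,cv2,sys
from rig import ctrl
from scipy.spatial.transform import Rotation as R
def cam(n,im=None):
    p=ctrl.camera_params(n); f=192/np.tan(np.radians(p["fovy"])/2)
    return f,p["cx"],p["cy"],np.array(p["cam_to_world"])
def ray(c,px):
    f,cx,cy,T=c; px=np.atleast_2d(px).astype(float)
    d=np.c_[(px[:,0]-cx)/f,(px[:,1]-cy)/f,np.ones(len(px))]@T[:3,:3].T
    return T[:3,3],d
def onz(c,px,z):
    o,d=ray(c,px); return o+d*((z-o[2])/d[:,2])[:,None]
def proj(c,P):
    f,cx,cy,T=c; q=(np.atleast_2d(P)-T[:3,3])@T[:3,:3]
    return np.c_[f*q[:,0]/q[:,2]+cx,f*q[:,1]/q[:,2]+cy]
def tri(c1,p1,c2,p2):
    o1,d1=ray(c1,p1);o2,d2=ray(c2,p2);d1=d1[0]/np.linalg.norm(d1);d2=d2[0]/np.linalg.norm(d2)
    s=np.linalg.lstsq(np.c_[d1,-d2],o2-o1,rcond=None)[0];a=o1+s[0]*d1;b=o2+s[1]*d2
    return (a+b)/2,np.linalg.norm(a-b)
def down(yaw,lean=0):
    # tool z down; yaw = world angle of tool x; closing dir (tool y) = yaw-90deg. lean>0 tips tool z toward tool x
    return R.from_euler('z',yaw)*R.from_euler('x',np.pi)*R.from_euler('y',lean)
def plan(way,start=None):
    """way: list of (xyz, Rotation); prints row numbers, each relative to the previous waypoint"""
    s=ctrl.sense(); p,r=(s['tcp_pos'],R.from_rotvec(s['ee_rot'])) if start is None else start
    for xyz,rr in way:
        d=r.inv().apply(np.array(xyz)-p)/150; w=(r.inv()*rr).as_rotvec()/(2*np.pi)
        print(*np.round(np.r_[d,w],4), '| min rows %.1f'%max(np.linalg.norm(d)*150/41.7,np.linalg.norm(w)*360/7.16)); p,r=np.array(xyz,float),rr
E
python3 - <<'E'
from h import *
t=cv2.imread("pics/top0.png");s=cv2.imread("pics/side0.png")
a=cv2.resize(t[195:275,190:370],(800,356),interpolation=cv2.INTER_CUBIC)
b=cv2.resize(s[165:270,185:345],(366,240),interpolation=cv2.INTER_CUBIC)
w=cv2.resize(ctrl.read_camera("wrist")[...,::-1],(320,240))
bb=np.zeros((240,800,3),np.uint8);bb[:,:366]=b;bb[:,480:]=w
cv2.imwrite("pics/m1.png",np.vstack([a,bb]))
c=cam("top");k=512/800
for n,px,z in [("b",(368,355),40),("b",(418,348),40),("b",(466,346),40),("b",(524,357),40),("tray",(436,272),5),("box",(205,345),40),("h1",(328,393),10),("h2",(597,414),30),("tape",(618,350),80),("hook",(616,316),40),("bend",(610,284),18)]:
    print(n,onz(c,np.array(px)*k,z)[0].round())
p=ctrl.camera_params("wrist");print(p["fovy"],p["cx"],p["cy"]);s=ctrl.sense();Rm=R.from_rotvec(s['ee_rot']);T=p["cam_to_world"]
print(Rm.as_matrix().round(2).tolist(),(Rm.inv().as_matrix()@T[:3,:3]).round(3).tolist(),Rm.inv().apply(T[:3,3]-s['tcp_pos']))
E
```

```text
b [445. 148.  40.]
b [457.  49.  40.]
b [459. -45.  40.]
b [ 435. -156.   40.]
tray [612.   9.   5.]
box [472. 471.  40.]
h1 [371. 232.  10.]
h2 [ 323. -295.   30.]
tape [ 445. -325.   80.]
hook [ 511. -338.   40.]
bend [ 577. -337.   18.]
59.27769725631049 246.7590596813492 195.42399780203277
[[0.91, 0.42, -0.0], [0.42, -0.91, 0.0], [0.0, -0.0, -1.0]] [[0.001, -0.946, -0.325], [1.0, 0.001, 0.001], [-0.0, -0.325, 0.946]] [  84.56907334    1.00415424 -117.54019294]
```

View pics/m1.png

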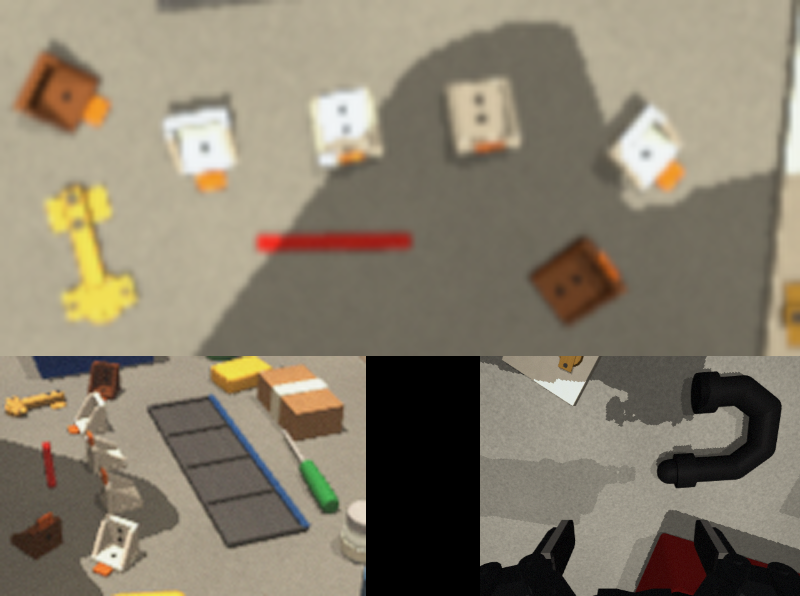

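The enlarged crop (scale 4.44, origin (190,195)) shows these candidates:
- White A at (203,145): standing, tongue toward the robot.
- White B at (345,130) and white C at (482,118): laid on their backs, tongues up.
- White D at (645,152): standing, tongue to the lower right.
- Brown at (62,95) and (578,280): these don't fit "white", so I leave them.

Next I'll move the wrist camera over the scene.

```bash
python3 - <<'E'
from h import *
plan([((380,-340,330),down(1.4)),((440,-190,400),down(2.3)),((420,-50,430),down(np.pi))])
E
```

```text
1.3584 -0.3832 -0.4932 -0.0001 -0.0001 -0.1544 | min rows 7.8
1.0534 0.2242 -0.4667 -0.0 0.0 -0.1432 | min rows 7.2
0.7848 0.5224 -0.2 0.0 0.0 -0.1339 | min rows 6.7
```

```bash
python3 - <<'E'
from h import *
plan([((300,-400,310),down(1.11)),((375,-290,370),down(1.78)),((420,-170,420),down(2.46)),((420,-50,430),down(np.pi))])
E
```

```text
0.7069 -0.2417 -0.36 -0.0001 -0.0001 -0.1083 | min rows 5.4
0.8792 0.1218 -0.4 -0.0 0.0 -0.1066 | min rows 5.4
0.7203 0.4596 -0.3333 -0.0 0.0 -0.1082 | min rows 5.4
0.504 0.6213 -0.0667 0.0 0.0 -0.1085 | min rows 5.5
```

```bash
python3 -m inch '0.12 -0.04 -0.06 0 0 -0.018; 0.24 -0.08 -0.12 0 0 -0.036; 0.36 -0.12 -0.18 0 0 -0.054; 0.48 -0.16 -0.24 0 0 -0.072; 0.6 -0.2 -0.3 0 0 -0.09; 0.7 -0.24 -0.36 0 0 -0.108; 0.7 -0.24 -0.36 0 0 -0.108; 0.7 -0.24 -0.36 0 0 -0.108; 0.7 -0.24 -0.36 0 0 -0.108; 0.7 -0.24 -0.36 0 0 -0.108' 1
python3 -m inch '0.14 0.02 -0.07 0 0 -0.018; 0.29 0.04 -0.13 0 0 -0.036; 0.44 0.06 -0.2 0 0 -0.054; 0.59 0.08 -0.27 0 0 -0.072; 0.74 0.1 -0.33 0 0 -0.09; 0.88 0.12 -0.4 0 0 -0.107; 0.88 0.12 -0.4 0 0 -0.107; 0.88 0.12 -0.4 0 0 -0.107; 0.88 0.12 -0.4 0 0 -0.107; 0.88 0.12 -0.4 0 0 -0.107'
python3 -m inch '0.12 0.08 -0.06 0 0 -0.018; 0.24 0.15 -0.11 0 0 -0.036; 0.36 0.23 -0.17 0 0 -0.054; 0.48 0.31 -0.22 0 0 -0.072; 0.6 0.38 -0.28 0 0 -0.09; 0.72 0.46 -0.33 0 0 -0.108; 0.72 0.46 -0.33 0 0 -0.108; 0.72 0.46 -0.33 0 0 -0.108; 0.72 0.46 -0.33 0 0 -0.108; 0.72 0.46 -0.33 0 0 -0.108'
python3 -m inch '0.09 0.1 -0.01 0 0 -0.018; 0.17 0.2 -0.02 0 0 -0.036; 0.25 0.31 -0.03 0 0 -0.054; 0.33 0.41 -0.04 0 0 -0.072; 0.42 0.51 -0.06 0 0 -0.09; 0.5 0.62 -0.07 0 0 -0.108; 0.5 0.62 -0.07 0 0 -0.108; 0.5 0.62 -0.07 0 0 -0.108; 0.5 0.62 -0.07 0 0 -0.108; 0.5 0.62 -0.07 0 0 -0.108'
python3 - <<'E'
from h import *
s=ctrl.sense();print(s['t'],s['tcp_pos'],s['joint_pos'])
c=cam("wrist");im=ctrl.read_camera("wrist")[...,::-1]
cv2.imwrite("pics/w1.png",im);np.savez("w1.npz",c=np.array([*c[:3]]),T=c[3])
cv2.imwrite("pics/w1b.png",cv2.resize(im,(800,600),interpolation=cv2.INTER_CUBIC))
E
```

```text
t: 0.98
tcp_pos: [298.7, -401.1, 309.7]
ee_rot: [-2.673, -1.649, 0.0]
ft_force: [-0.2, -0.2, 0.4]
width: 0.998
grasp_force: 0.0
t: 1.82
tcp_pos: [373.6, -291.4, 369.6]
ee_rot: [-1.979, -2.438, -0.0]
ft_force: [0.3, 0.3, 0.0]
width: 1.0
grasp_force: 0.0
t: 2.65
tcp_pos: [418.9, -171.5, 419.2]
ee_rot: [-1.055, -2.958, -0.0]
ft_force: [1.1, -0.5, -0.0]
width: 1.0
grasp_force: 0.0
t: 3.48
tcp_pos: [419.6, -52.1, 430.0]
ee_rot: [-0.011, -3.141, -0.0]
ft_force: [0.7, -0.4, -0.2]
width: 0.995
grasp_force: 0.0
3.4833 [419.63002475 -52.08725028 429.95538127] [-3.16640546e-01  9.18621012e-02  2.02217233e-01  1.68170863e+00
 -1.34971798e-04 -3.09902936e-01]
```

View pics/w1b.png

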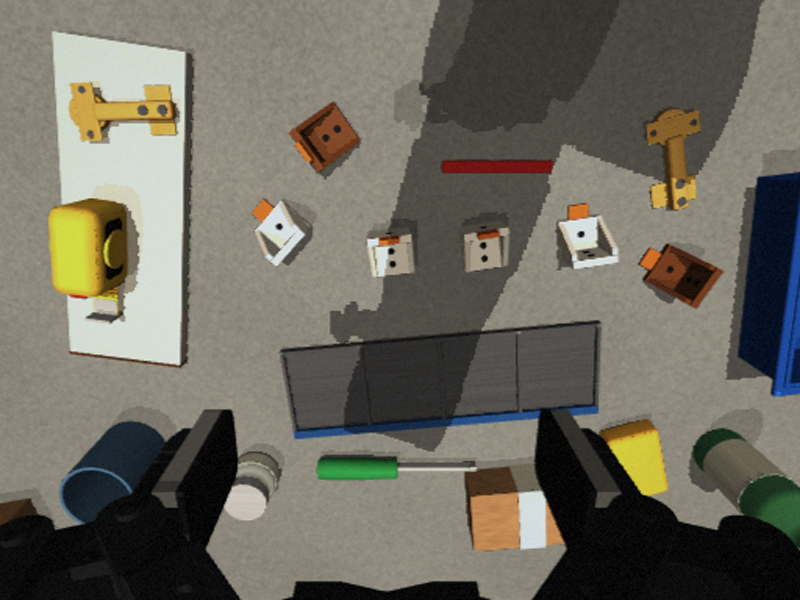

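The wrist view (800-px scale) shows:
- D at (278,232), C at (391,250), B at (487,247), A at (588,238).
- Tray corners at (282,350), (600,322), (597,410), (296,437), with the blue side at the bottom.
- Hinge2 on the board at (122,108), hinge1 at (676,160), tape hook at about (104,316).
- The dark board end along (70,352)-(184,366).

I'll take a second view for heights.

```bash
python3 -m inch '0 0.2 0 0 0 0; 0 0.4 0 0 0 0; 0 0.6 0 0 0 0; 0 0.7 0 0 0 0; 0 0.7 0 0 0 0; 0 0.7 0 0 0 0; 0 0.7 0 0 0 0; 0 0.7 0 0 0 0; 0 0.7 0 0 0 0; 0 0.7 0 0 0 0' | grep tcp
python3 - <<'E'
from h import *
c=cam("wrist");im=ctrl.read_camera("wrist")[...,::-1]
cv2.imwrite("pics/w2.png",im);np.savez("w2.npz",c=np.array([*c[:3]]),T=c[3])
a=np.load("w1.npz");c1=(*a["c"],a["T"]);i1=cv2.imread("pics/w1.png");k=.64
P=[(278,232),(391,250),(487,247),(588,238)]
rows=[[],[],[]]
for p in P:
    p=np.array(p)*k; W=onz(c1,p,25); q=proj(c,W)[0]; print(p,W[0].round(),q.round(1))
    for r,(i,u) in enumerate(((i1,p),(im,q))):
        u=np.round(u).astype(int);x,y=u-20
        rows[r].append(cv2.resize(i[y:y+40,x:x+40],(200,200),interpolation=cv2.INTER_CUBIC)); print((x,y))
for r,(i,u) in enumerate(((i1,(102,316)),(i1,(122,110)),(i1,(676,160)))):
    u=np.round(np.array(u)*k).astype(int);x,y=u-40;x=max(x,0);print('low',(x,y))
    rows[2].append(cv2.resize(i[y:y+80,x:x+80],(200,200),interpolation=cv2.INTER_CUBIC))
u=np.round(proj(c,onz(c1,np.array((102,316))*k,30))[0]).astype(int);x,y=np.maximum(u-40,0);print('hook2',x,y)
rows[2].append(cv2.resize(im[y:y+80,x:x+80],(200,200),interpolation=cv2.INTER_CUBIC))
cv2.imwrite("pics/m2.png",np.vstack([np.hstack(r) for r in rows]))
# orange centroids
for n,i in ((1,i1),(2,im)):
    h=cv2.cvtColor(i,cv2.COLOR_BGR2HSV);m=cv2.inRange(h,(4,170,90),(17,255,255))
    N,_,st,ce=cv2.connectedComponentsWithStats(m)
    print(n,[(s[4],ce_.round(1).tolist(),s[:4].tolist()) for s,ce_ in zip(st[1:],ce[1:]) if 12<s[4]<200])
E
```

```text
tcp_pos: [420.1, 53.1, 430.2]
[177.92 148.48] [ 438. -161.   25.] [110.6 148.2]
(np.int64(158), np.int64(128))
(np.int64(91), np.int64(128))
[250.24 160.  ] [457. -48.  25.] [183.7 159.8]
(np.int64(230), np.int64(140))
(np.int64(164), np.int64(140))
[311.68 158.08] [455.  49.  25.] [244.9 158. ]
(np.int64(292), np.int64(138))
(np.int64(225), np.int64(138))
[376.32 152.32] [446. 150.  25.] [309.2 152.3]
(np.int64(356), np.int64(132))
(np.int64(289), np.int64(132))
low (np.int64(25), np.int64(162))
low (np.int64(38), np.int64(30))
low (np.int64(393), np.int64(62))
hook2 0 162
1 [(np.int32(32), [426.7, 77.2], [422, 73, 10, 12]), (np.int32(99), [167.7, 134.2], [162, 128, 13, 14]), (np.int32(102), [369.6, 134.8], [364, 130, 12, 10]), (np.int32(36), [312.2, 150.5], [306, 149, 13, 4]), (np.int32(45), [248.0, 154.0], [243, 152, 12, 5]), (np.int32(108), [451.9, 183.9], [443, 172, 19, 25])]
2 [(np.int32(98), [102.0, 133.8], [96, 127, 13, 14]), (np.int32(104), [304.2, 135.0], [298, 130, 13, 11]), (np.int32(37), [241.7, 150.3], [236, 148, 13, 5]), (np.int32(54), [178.8, 153.4], [173, 151, 13, 6]), (np.int32(136), [383.1, 183.6], [371, 170, 22, 27])]
```

View pics/m2.png

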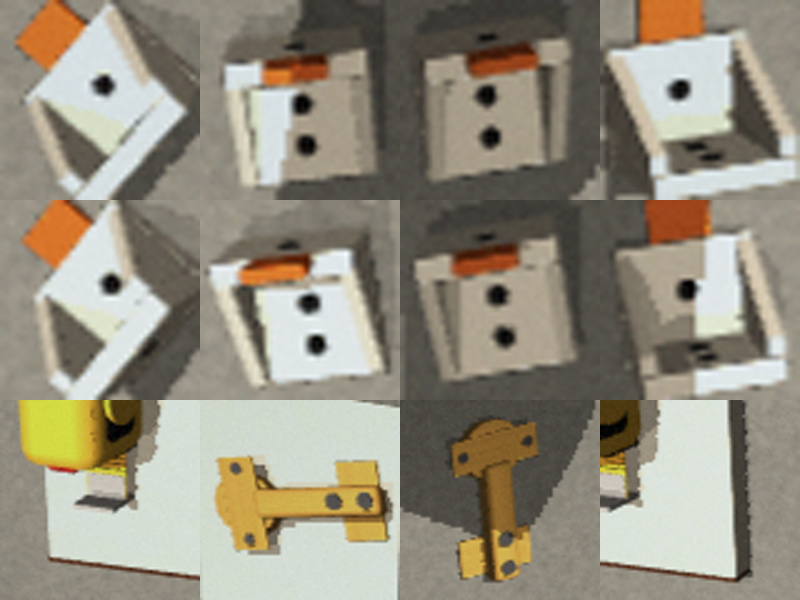

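The crops (5x) confirm the four whites. D and A stand on their feet with tongues at about 135° and up in the image. C and B lie with tongues up and two holes in the back plate. The hook stands at crop (105,500) and both hinges are clear. Now I'll triangulate.

```bash
cat >> h.py <<'E'
def ld(n):
    a=np.load(n+".npz");return (*a["c"],a["T"])
E
python3 - <<'E'
from h import *
c1,c2=ld("w1"),ld("w2");ct=cam("top");k=.64
f=lambda u,o:np.array([(u[0]+.5)/5-.5+o[0],(u[1]+.5)/5-.5+o[1]])
T=lambda n,a,o1,b,o2:(lambda r:(print(n,r[0].round(1),'gap',round(r[1],1)),r[0])[1])(tri(c1,f(a,o1),c2,f(b,o2)))
D1,D2,C1,C2,B1,B2,A1,A2=(158,128),(91,128),(230,140),(164,140),(292,138),(225,138),(356,132),(289,132)
for n,a,b in (("D",(167.7,134.2),(102,133.8)),("A",(369.6,134.8),(304.2,135)),("Bt",(312.2,150.5),(241.7,150.3)),("Ct",(248,154),(178.8,153.4))):
    r=tri(c1,a,c2,b);print(n,"tongue",r[0].round(1),round(r[1],1))
T("D strip",(130,152),D1,(110,152),D2);T("D hole",(104,85),D1,(112,84),D2)
T("A strip",(127,178),A1,(117,177),A2);T("A hole",(79,89),A1,(87,90),A2)
for n,v in (("C",((103,104),(109,102),(106,145),(117,144),(96.5,57),(83.5,51.5),C1,C2)),("B",((87,95),(97,95),(90,136),(105,137),(97.5,51),(84,47.5),B1,B2))):
    h1=T(n+" hole near",v[0],v[6],v[1],v[7]);h2=T(n+" hole far",v[2],v[6],v[3],v[7]);e=T(n+" foot edge",v[4],v[6],v[5],v[7])
    P=onz(c1,[f(v[0],v[6]),f(v[2],v[6])],8);Q=onz(c2,[f(v[1],v[7]),f(v[3],v[7])],8);print(" holes at z8",P.round(1).tolist(),Q.round(1).tolist(),"edge z40",onz(c1,f(v[4],v[6]),40).round(1),onz(c2,f(v[5],v[7]),40).round(1))
w=np.array([(282,350),(600,322),(597,410),(296,437)])*k;t=np.array([(524,288),(354,308),(347,255),(519,236)])*k
t=t[[0,1,2,3]]
for a,b in zip(w,t): r=tri(c1,a,ct,b);print("tray",r[0].round(1),round(r[1],1),onz(c1,a,9).round(1))
# board / hook (crop low scale 2.5 off (25,162), second (0,162))
g=lambda u,o:np.array([(u[0]+.5)/2.5-.5+o[0],(u[1]+.5)/2.5-.5+o[1]])
print("hook top",tri(c1,g((106,101),(25,162)),c2,g((625-600,102),(0,162))))
print("board dark corner",tri(c1,np.array((184,366))*k,ct,np.array((567,443))*k), onz(c1,np.array([(70,352),(184,366),(186,52),(53,32)])*k,18).round(1).tolist())
print("hinge2 z35",onz(c1,[g(u,(38,30)) for u in ((258-200,90),(330-200,90),(384-200,96))],35).round(1).tolist())
print("hinge1 z17",onz(c1,[g(u,(393,62)) for u in ((492-400,65),(497-400,100),(505-400,138),(505-400,178))],17).round(1).tolist())
E
```

```text
D tongue [ 418.8 -179.4    5. ] 0.1
A tongue [422.3 144.8   2. ] 0.3
Bt tongue [437.5  44.7  49.3] 0.2
Ct tongue [443.6 -51.1  41.8] 0.6
D strip [ 446.4 -146.6   57. ] gap 0.4
D hole [ 435.2 -162.9    7.9] gap 0.2
A strip [464.5 151.8  46.1] gap 0.3
A hole [444.6 147.7   9.4] gap 0.3
C hole near [460.9 -47.5  10.7] gap 0.3
C hole far [475.9 -46.6   6.6] gap 0.0
C foot edge [439.8 -49.7  35.8] gap 1.4
 holes at z8 [[461.7, -47.5, 8.0], [475.5, -46.6, 8.0]] [[461.4, -48.0, 8.0], [475.5, -46.3, 8.0]] edge z40 [[439.7 -49.7  40. ]] [[438.3 -48.8  40. ]]
B hole near [455.5  47.7  10.2] gap 0.1
B hole far [470.4  50.2   6.1] gap 0.5
B foot edge [434.4  44.2  42.2] gap 0.9
 holes at z8 [[456.0, 48.1, 8.0], [469.6, 49.8, 8.0]] [[456.1, 47.7, 8.0], [470.1, 50.2, 8.0]] edge z40 [[435.3  44.6  40. ]] [[434.4  44.1  40. ]]
tray [ 574.5 -168.6    7.1] 1.6 [[ 573.7 -169.     9. ]]
tray [540.6 177.5  14.9] 1.2 [[542.4 180.5   9. ]]
tray [651.1 190.8   9.3] 0.4 [[651.4 190.8   9. ]]
tray [ 679.3 -159.    18.8] 1.5 [[ 685.6 -160.3    9. ]]
hook top (array([ 548.3881937 , -383.33050749,  -33.66382654]), np.float64(1.6530597819478157))
board dark corner (array([348.19984646, -90.71176218, 516.50720988]), np.float64(48.789780841704015)) [[570.8, -399.5, 18.0], [588.3, -276.8, 18.0], [273.5, -234.0, 18.0], [256.4, -351.8, 18.0]]
hinge2 z35 [[316.7, -316.0, 35.0], [317.0, -275.2, 35.0], [320.3, -244.9, 35.0]]
hinge1 z17 [[350.0, 221.2, 17.0], [370.3, 227.7, 17.0], [392.9, 236.5, 17.0], [417.4, 240.8, 17.0]]
```

```bash
python3 - <<'E'
from h import *
pi=np.pi;y=pi+.164
plan([((448,125,300),down(y)),((452.8,149.9,165),down(y)),((452.8,149.9,32),down(y))])
E
```

```text
-0.184 0.4789 0.8684 0.0 -0.0 -0.0269 | min rows 3.6
-0.0587 0.1585 0.9 0.0 0.0 0.0 | min rows 3.3
-0.0 -0.0 0.8867 0.0 0.0 0.0 | min rows 3.2
```

```bash
python3 -m inch '-0.05 0.12 0.22 0 0 -0.007; -0.1 0.24 0.44 0 0 -0.014; -0.15 0.36 0.65 0 0 -0.02; -0.184 0.479 0.868 0 0 -0.027; -0.184 0.479 0.868 0 0 -0.027; -0.184 0.479 0.868 0 0 -0.027; -0.184 0.479 0.868 0 0 -0.027; -0.184 0.479 0.868 0 0 -0.027; -0.184 0.479 0.868 0 0 -0.027; -0.184 0.479 0.868 0 0 -0.027' 1 40 | grep tcp
python3 -m inch '-0.02 0.05 0.22 0 0 0; -0.04 0.1 0.44 0 0 0; -0.05 0.13 0.66 0 0 0; -0.059 0.158 0.9 0 0 0; -0.059 0.158 0.9 0 0 0; -0.059 0.158 0.9 0 0 0; -0.059 0.158 0.9 0 0 0; -0.059 0.158 0.9 0 0 0; -0.059 0.158 0.9 0 0 0; -0.059 0.158 0.9 0 0 0' 
python3 - <<'E'
from h import *
im=ctrl.read_camera("wrist")[...,::-1];c=cam("wrist");cv2.imwrite("pics/w3.png",im)
h=cv2.cvtColor(im,cv2.COLOR_BGR2HSV);m=cv2.inRange(h,(4,170,90),(17,255,255))
N,_,st,ce=cv2.connectedComponentsWithStats(m)
for s,q in zip(st[1:],ce[1:]):
    if s[4]>40: print(s[4],q.round(),onz(c,q,4).round(1))
E
```

```text
tcp_pos: [448.3, 125.1, 301.1]
t: 6.08
tcp_pos: [453.4, 150.3, 166.4]
ee_rot: [-0.26, 3.129, 0.0]
ft_force: [0.4, -0.2, -0.5]
width: 0.999
grasp_force: 0.0
399 [247. 144.] [[421.8 144.6   4. ]]
302 [104. 152.] [[448.5  27.2   4. ]]
1715 [347. 226.] [[480.6 246.    4. ]]
121 [335. 252.] [[508.2 242.1   4. ]]
327 [386. 259.] [[507.  291.2   4. ]]
```

```bash
python3 -m inch '0 0 0.22 0 0 0; 0 0 0.44 0 0 0; 0 0 0.66 0 0 0; 0 0 0.8 0 0 0; 0 0 0.89 0 0 0; 0 0 0.89 0 0 0; 0 0 0.89 0 0 0; 0 0 0.89 0 0 0; 0 0 0.89 0 0 0; 0 0 0.89 0 0 0' 
python3 -m inch '0 0 0 0 0 0; 0 0 0 0 0 0; 0 0 0 0 0 0; 0 0 0 0 0 0; 0 0 0 0 0 0; 0 0 0 0 0 0; 0 0 0 0 0 0; 0 0 0 0 0 0; 0 0 0 0 0 0; 0 0 0 0 0 0' -1 40
python3 - <<'E'
from h import *
pi=np.pi;g=3.35
ps=.092;x=np.array([np.cos(ps),np.sin(ps)]);cy=np.array([612.5,10])+132*np.array([-x[1],x[0]])-4*x
print(cy)
s=ctrl.sense();print(s['joint_pos'].round(2))
y0=pi+.164;p0=(*s['tcp_pos'][:2],s['tcp_pos'][2])
# unwinding: tool yaw rises from pi+.164 to 2pi+.092
plan([((490,147,130),down(y0+1.02)),((550,144,130),down(y0+2.04)),((*cy,130),down(2*pi+ps)),((*cy,37),down(2*pi+ps))])
E
```

```text
t: 6.97
tcp_pos: [453.4, 150.5, 32.6]
ee_rot: [-0.26, 3.129, 0.0]
ft_force: [-0.7, 0.8, -0.1]
width: 1.002
grasp_force: 0.0
t: 7.8
tcp_pos: [452.8, 150.4, 31.9]
ee_rot: [-0.26, 3.13, 0.0]
ft_force: [-1.6, -0.7, 6.0]
width: 0.508
grasp_force: 40.7
[596.39003995 141.07428881]
[ 0.15  0.37 -0.57  0.63 -0.   -0.02]
-0.241 -0.0634 -0.6541 -0.0 0.0001 -0.162 | min rows 8.1
-0.1324 -0.378 -0.0 0.0 0.0 -0.1623 | min rows 8.2
0.1987 -0.2378 -0.0 -0.0 0.0 -0.1639 | min rows 8.2
0.0 -0.0 0.62 0.0 0.0 0.0 | min rows 2.2
```

```bash
python3 - <<'E'
from h import *
pi=np.pi
ps=.092;x=np.array([np.cos(ps),np.sin(ps)]);cy=np.array([612.5,10])-132*np.array([-x[1],x[0]])-4*x
print(cy)
y0=pi+.164
plan([((520,90,130),down(y0-1.07)),((580,-20,130),down(y0-2.14)),((*cy,130),down(ps)),((*cy,35.5),down(ps))])
E
```

```text
[ 620.64379218 -121.809251  ]
-0.3755 -0.4712 -0.654 0.0 0.0001 0.1706 | min rows 8.6
-0.8239 -0.1376 -0.0 0.0 -0.0 0.1703 | min rows 8.6
-0.517 0.5166 0.0 0.0 -0.0 0.1709 | min rows 8.6
0.0 -0.0 0.63 0.0 0.0 0.0 | min rows 2.3
```

```bash
python3 -m inch '0 0 -0.2 0 0 0.01; -0.02 -0.03 -0.42 0 0 0.03; -0.08 -0.1 -0.654 0 0 0.05; -0.14 -0.18 -0.654 0 0 0.07; -0.2 -0.26 -0.654 0 0 0.09; -0.26 -0.34 -0.654 0 0 0.11; -0.32 -0.41 -0.654 0 0 0.13; -0.375 -0.471 -0.654 0 0 0.15; -0.375 -0.471 -0.654 0 0 0.1706; -0.375 -0.471 -0.654 0 0 0.1706' 
python3 -m inch '-0.1 -0.02 0 0 0 0.019; -0.2 -0.04 0 0 0 0.038; -0.3 -0.05 0 0 0 0.057; -0.4 -0.07 0 0 0 0.076; -0.5 -0.09 0 0 0 0.095; -0.6 -0.1 0 0 0 0.114; -0.7 -0.12 0 0 0 0.133; -0.824 -0.138 0 0 0 0.152; -0.824 -0.138 0 0 0 0.1703; -0.824 -0.138 0 0 0 0.1703' 
python3 -m inch '-0.06 0.06 0 0 0 0.019; -0.12 0.12 0 0 0 0.038; -0.18 0.18 0 0 0 0.057; -0.24 0.24 0 0 0 0.076; -0.3 0.3 0 0 0 0.095; -0.36 0.36 0 0 0 0.114; -0.42 0.42 0 0 0 0.133; -0.517 0.517 0 0 0 0.152; -0.517 0.517 0 0 0 0.1709; -0.517 0.517 0 0 0 0.1709' 
python3 - <<'E'
from h import *
s=ctrl.sense();print(s['joint_pos'].round(3))
ps=.092
plan([((620.6,-121.8,35.5),down(ps))])
E
```

```text
t: 8.63
tcp_pos: [520.1, 89.6, 129.4]
ee_rot: [-1.385, -2.82, 0.0]
ft_force: [-0.5, -0.4, -0.7]
width: 0.51
grasp_force: 41.0
t: 9.47
tcp_pos: [579.8, -20.5, 129.4]
ee_rot: [-2.625, -1.725, 0.0]
ft_force: [0.1, 0.7, -0.5]
width: 0.508
grasp_force: 41.0
t: 10.3
tcp_pos: [620.3, -121.9, 129.5]
ee_rot: [-3.138, -0.145, 0.001]
ft_force: [-0.5, -0.8, 0.1]
width: 0.507
grasp_force: 41.0
[-0.323  0.504 -0.015  1.052  0.     2.727]
0.0021 -0.0003 0.6264 -0.0001 0.0001 0.0 | min rows 2.3
```

```bash
python3 -m inch '0 0 0.15 0 0 0; 0 0 0.3 0 0 0; 0 0 0.45 0 0 0; 0 0 0.55 0 0 0; 0 0 0.59 0 0 0; 0 0 0.61 0 0 0; 0 0 0.62 0 0 0; 0 0 0.626 0 0 0; 0 0 0.626 0 0 0; 0 0 0.626 0 0 0' 
python3 -m inch '0 0 0 0 0 0; 0 0 0 0 0 0; 0 0 0 0 0 0; 0 0 0 0 0 0; 0 0 0 0 0 0; 0 0 -0.1 0 0 0; 0 0 -0.3 0 0 0; 0 0 -0.5 0 0 0; 0 0 -0.7 0 0 0; 0 0 -0.9 0 0 0' 1
python3 - <<'E'
from h import *
plan([((540,-145,165),down(.44)),((440.7,-157.5,165),down(.785)),((440.7,-157.5,32),down(.785))])
E
```

```text
t: 11.13
tcp_pos: [620.9, -122.0, 36.5]
ee_rot: [3.138, 0.146, 0.002]
ft_force: [-0.2, -0.2, -0.4]
width: 0.51
grasp_force: 41.1
t: 11.97
tcp_pos: [620.2, -121.8, 172.3]
ee_rot: [3.138, 0.144, 0.0]
ft_force: [-0.0, -0.2, -0.3]
width: 1.0
grasp_force: 0.0
-0.5469 0.1048 0.0488 0.0 0.0 -0.0554 | min rows 2.8
-0.6344 -0.2066 -0.0 -0.0 0.0 -0.0549 | min rows 2.8
0.0 -0.0 0.8867 0.0 0.0 0.0 | min rows 3.2
```

```bash
python3 -m inch '-0.14 0.03 0.01 0 0 -0.014; -0.28 0.05 0.02 0 0 -0.028; -0.42 0.08 0.04 0 0 -0.042; -0.547 0.105 0.05 0 0 -0.0554; -0.547 0.105 0.05 0 0 -0.0554; -0.547 0.105 0.05 0 0 -0.0554; -0.547 0.105 0.05 0 0 -0.0554; -0.547 0.105 0.05 0 0 -0.0554; -0.547 0.105 0.05 0 0 -0.0554; -0.547 0.105 0.05 0 0 -0.0554' | grep tcp
python3 -m inch '-0.16 -0.05 0 0 0 -0.014; -0.32 -0.1 0 0 0 -0.028; -0.48 -0.15 0 0 0 -0.042; -0.634 -0.207 0 0 0 -0.055; -0.634 -0.207 0 0 0 -0.055; -0.634 -0.207 0 0 0 -0.055; -0.634 -0.207 0 0 0 -0.055; -0.634 -0.207 0 0 0 -0.055; -0.634 -0.207 0 0 0 -0.055; -0.634 -0.207 0 0 0 -0.055' | grep tcp
cat >> h.py <<'E'
def orange(n="wrist",z=4,amin=40,save=None):
    c=cam(n);im=ctrl.read_camera(n)[...,::-1]
    if save: cv2.imwrite(save,im)
    m=cv2.inRange(cv2.cvtColor(im,cv2.COLOR_BGR2HSV),(4,170,90),(17,255,255))
    N,_,st,ce=cv2.connectedComponentsWithStats(m)
    for s,q in zip(st[1:],ce[1:]):
        if s[4]>amin: print('orange',s[4],q.round(),onz(c,q,z)[0].round(1))
E
python3 - <<'E'
from h import *
orange(save="pics/w4.png")
plan([((440.7,-157.5,32),down(.785))])
E
```

```text
tcp_pos: [540.7, -144.9, 163.1]
tcp_pos: [441.5, -157.5, 163.1]
orange 238 [128.  92.] [429.3 -39.5   4. ]
orange 995 [123. 219.] [ 340.8 -104.1    4. ]
orange 288 [245. 218.] [ 418.8 -180.3    4. ]
orange 320 [132. 250.] [ 322.9 -129.3    4. ]
-0.0035 -0.0027 0.8741 -0.0 0.0 0.0001 | min rows 3.1
```

```bash
python3 -m inch '0 0 0.2 0 0 0; 0 0 0.4 0 0 0; 0 0 0.6 0 0 0; 0 0 0.8 0 0 0; 0 0 0.874 0 0 0; 0 0 0.874 0 0 0; 0 0 0.874 0 0 0; 0 0 0.874 0 0 0; 0 0 0.874 0 0 0; 0 0 0.874 0 0 0' 
python3 -m inch '0 0 0 0 0 0; 0 0 0 0 0 0; 0 0 0 0 0 0; 0 0 0 0 0 0; 0 0 0 0 0 0; 0 0 0 0 0 0; 0 0 0 0 0 0; 0 0 0 0 0 0; 0 0 0 0 0 0; 0 0 0 0 0 0' -1 40
python3 - <<'E'
from h import *
s=ctrl.sense();y=R.from_rotvec(s['ee_rot']).as_matrix()[:,0];print(np.arctan2(y[1],y[0]))
plan([((480,-80,135),down(1.6)),((540,30,135),down(2.42)),((596.4,141.1,135),down(np.pi+.092)),((596.4,141.1,s['tcp_pos'][2]+3.5),down(np.pi+.092))])
E
```

```text
t: 14.52
tcp_pos: [441.6, -157.8, 33.1]
ee_rot: [2.901, 1.202, 0.002]
ft_force: [-0.3, -0.5, -0.4]
width: 0.998
grasp_force: 0.0
t: 15.35
tcp_pos: [441.1, -157.6, 32.5]
ee_rot: [2.902, 1.202, 0.0]
ft_force: [-1.0, 0.2, 6.5]
width: 0.513
grasp_force: 40.7
0.7853563761805439
0.5492 -0.1819 -0.6835 0.0001 0.0 -0.1297 | min rows 6.5
0.7213 0.4212 0.0 -0.0 0.0 -0.1305 | min rows 6.6
0.207 0.8044 0.0 0.0 0.0 -0.1295 | min rows 6.5
-0.0 -0.0 0.6602 0.0 0.0 0.0 | min rows 2.4
```

```bash
python3 -m inch '0 0 -0.2 0 0 -0.015; 0.08 -0.02 -0.4 0 0 -0.034; 0.2 -0.06 -0.6835 0 0 -0.053; 0.32 -0.1 -0.6835 0 0 -0.072; 0.44 -0.14 -0.6835 0 0 -0.091; 0.549 -0.182 -0.6835 0 0 -0.11; 0.549 -0.182 -0.6835 0 0 -0.1297; 0.549 -0.182 -0.6835 0 0 -0.1297; 0.549 -0.182 -0.6835 0 0 -0.1297; 0.549 -0.182 -0.6835 0 0 -0.1297' |grep tcp
python3 -m inch '0.1 0.06 0 0 0 -0.019; 0.2 0.12 0 0 0 -0.038; 0.31 0.18 0 0 0 -0.057; 0.42 0.25 0 0 0 -0.076; 0.52 0.31 0 0 0 -0.095; 0.62 0.37 0 0 0 -0.114; 0.721 0.421 0 0 0 -0.1305; 0.721 0.421 0 0 0 -0.1305; 0.721 0.421 0 0 0 -0.1305; 0.721 0.421 0 0 0 -0.1305' |grep tcp
python3 -m inch '0.03 0.12 0 0 0 -0.019; 0.06 0.24 0 0 0 -0.038; 0.09 0.36 0 0 0 -0.057; 0.12 0.48 0 0 0 -0.076; 0.15 0.6 0 0 0 -0.095; 0.18 0.7 0 0 0 -0.114; 0.207 0.804 0 0 0 -0.1295; 0.207 0.804 0 0 0 -0.1295; 0.207 0.804 0 0 0 -0.1295; 0.207 0.804 0 0 0 -0.1295'
python3 -m inch '0 0 0.18 0 0 0; 0 0 0.36 0 0 0; 0 0 0.5 0 0 0; 0 0 0.58 0 0 0; 0 0 0.62 0 0 0; 0 0 0.64 0 0 0; 0 0 0.65 0 0 0; 0 0 0.66 0 0 0; 0 0 0.66 0 0 0; 0 0 0.66 0 0 0'
```

```text
tcp_pos: [479.7, -80.3, 134.6]
tcp_pos: [539.5, 29.4, 134.6]
t: 17.85
tcp_pos: [595.8, 140.0, 134.7]
ee_rot: [0.138, -3.138, 0.0]
ft_force: [0.7, -0.0, -1.2]
width: 0.508
grasp_force: 41.2
t: 18.68
tcp_pos: [596.5, 141.1, 36.4]
ee_rot: [-0.145, 3.137, 0.0]
ft_force: [0.1, -0.2, -0.4]
width: 0.511
grasp_force: 41.2
```

```bash
python3 -m inch '0 0 0 0 0 0; 0 0 0 0 0 0; 0 0 0 0 0 0; 0 0 0 0 0 0; 0 0 0 0 0 0; 0 0 -0.15 0 0 0; 0 0 -0.35 0 0 0; 0 0 -0.6 0 0 0; 0 0 -0.8 0 0 0; 0 0 -0.95 0 0 0' 1
python3 - <<'E'
from h import *
orange(z=45,save="pics/w5.png")
b=.16;G=np.array([434.9+23.5*np.cos(b),44.3+23.5*np.sin(b),23.5]);Rr=down(np.pi+b,np.pi/4);z=Rr.as_matrix()[:,2];print(z)
t=G-6*z;pre=t-130*z;print(pre,t)
plan([(pre+[0,30,20],down(np.pi+b,.4)),(pre,Rr),(t,Rr)])
E
```

```text
t: 19.52
tcp_pos: [596.5, 141.1, 181.1]
ee_rot: [-0.145, 3.136, 0.0]
ft_force: [1.5, 0.0, -0.0]
width: 0.997
grasp_force: 0.0
orange 1614 [384.  49.] [486.  225.3  45. ]
orange 67 [449.  32.] [471.4 267.2  45. ]
orange 675 [439.  63.] [491.3 265.8  45. ]
orange 61 [411.  84.] [506.3 249.5  45. ]
orange 284 [246. 211.] [614.5 141.8  45. ]
[-0.69807511 -0.11265498 -0.70710678]
[553.03805566  63.36505572 119.66652224] [462.2882918   48.71990776  27.74264069]
0.3282 -0.2907 0.2974 0.0021 0.0647 -0.0106 | min rows 3.3
-0.0226 -0.1974 0.1352 -0.0 0.0613 -0.0 | min rows 3.1
0.0 0.0 0.8667 0.0 0.0 0.0 | min rows 3.1
```

```bash
python3 -m inch '0.08 -0.07 0.07 0 0.016 -0.003; 0.16 -0.14 0.15 0.001 0.032 -0.005; 0.25 -0.21 0.22 0.002 0.048 -0.008; 0.328 -0.291 0.297 0.002 0.065 -0.011; 0.328 -0.291 0.297 0.002 0.065 -0.011; 0.328 -0.291 0.297 0.002 0.065 -0.011; 0.328 -0.291 0.297 0.002 0.065 -0.011; 0.328 -0.291 0.297 0.002 0.065 -0.011; 0.328 -0.291 0.297 0.002 0.065 -0.011; 0.328 -0.291 0.297 0.002 0.065 -0.011' |grep tcp
python3 -m inch '0 -0.05 0.03 0 0.016 0; -0.01 -0.1 0.07 0 0.032 0; -0.02 -0.15 0.1 0 0.048 0; -0.023 -0.197 0.135 0 0.061 0; -0.023 -0.197 0.135 0 0.061 0; -0.023 -0.197 0.135 0 0.061 0; -0.023 -0.197 0.135 0 0.061 0; -0.023 -0.197 0.135 0 0.061 0; -0.023 -0.197 0.135 0 0.061 0; -0.023 -0.197 0.135 0 0.061 0'
python3 - <<'E'
from h import *
orange(z=52,save="pics/w6.png");s=ctrl.sense();print(s['joint_pos'].round(3))
b=.16;plan([((462.3,48.7,27.7),down(np.pi+b,np.pi/4))])
cv2.imwrite("pics/w6b.png",cv2.resize(cv2.imread("pics/w6.png"),(640,480)))
E
```

```text
tcp_pos: [551.3, 93.5, 134.9]
t: 21.23
tcp_pos: [551.1, 63.5, 115.1]
ee_rot: [0.192, -2.347, 0.078]
ft_force: [-0.3, -0.2, -1.0]
width: 0.998
grasp_force: 0.0
orange 118 [68. 45.] [ 358.5 -126.8   52. ]
orange 399 [117.  70.] [379.8 -74.5  52. ]
orange 68 [79. 69.] [ 383.2 -106.4   52. ]
orange 56 [467. 128.] [393.5 205.   52. ]
orange 144 [121. 134.] [441.5 -50.5  52. ]
orange 160 [248. 146.] [436.1  44.4  52. ]
orange 395 [472. 252.] [492.5 196.2  52. ]
[ 0.016  0.952  0.545  1.947 -0.103 -0.104]
0.0105 -0.0019 0.8348 -0.0001 -0.0006 0.0004 | min rows 3.0
```

View pics/w6b.png

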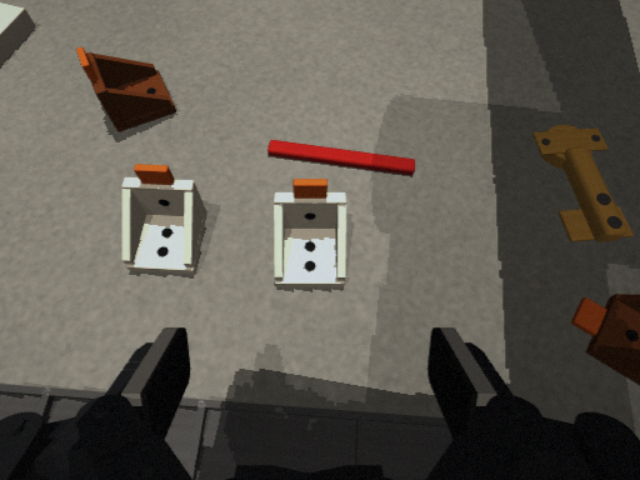

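The view is aligned with B at (310,240): its cheeks are parallel to the fingers, and C is at (163,225), clear of them. Going in.

```bash
python3 -m inch '0 0 0.15 0 0 0; 0 0 0.3 0 0 0; 0 0 0.45 0 0 0; 0.01 0 0.6 0 0 0; 0.01 0 0.7 0 0 0; 0.01 0 0.78 0 0 0; 0.0105 -0.002 0.82 0 0 0; 0.0105 -0.002 0.835 0 0 0; 0.0105 -0.002 0.835 0 0 0; 0.0105 -0.002 0.835 0 0 0' 
python3 -m inch '0 0 0 0 0 0; 0 0 0 0 0 0; 0 0 0 0 0 0; 0 0 0 0 0 0; 0 0 0 0 0 0; 0 0 0 0 0 0; 0 0 0 0 0 0; 0 0 0 0 0 0; 0 0 0 0 0 0; 0 0 0 0 0 0' -1 40
python3 - <<'E'
from h import *
s=ctrl.sense();print(s['joint_pos'].round(3))
pi=np.pi;b=.16;ps=.092;g=s['tcp_pos']
x=np.array([np.cos(ps),np.sin(ps),0]);y=np.array([-x[1],x[0],0]);tray=np.array([612.5,10,0])
# actual grasp in block coords: d along z axis from d0, h height  (TCP)
zd=np.array([np.cos(b),np.sin(b)]);d=(g[:2]-[434.9,44.3])@zd;h=g[2];print("d,h of TCP",d,h)
# standing, tongue at yaw ps+pi: block x = h-20, z = d
org=tray+44*y+4*x   # origin slightly to +x as the tongue points to -x
fin=org+(h-20)*(-x)+np.array([0,0,d+3+1.5]);print(fin)
plan([(g+[-10,0,90],down(pi+b,pi/4)),((500,50,150),down(pi+b/2+ps/2,0)),((*(fin[:2]-30*x[:2]),130),down(pi+ps,-pi/4)),(fin+[0,0,60],down(pi+ps,-pi/4)),(fin,down(pi+ps,-pi/4))])
E
```

```text
t: 22.12
tcp_pos: [462.7, 48.5, 27.2]
ee_rot: [0.191, -2.344, 0.078]
ft_force: [-0.4, 0.9, 0.9]
width: 1.002
grasp_force: 0.0
t: 22.95
tcp_pos: [462.4, 48.5, 27.0]
ee_rot: [0.191, -2.344, 0.078]
ft_force: [2.9, -0.1, 5.5]
width: 0.503
grasp_force: 41.2
[-0.005  0.872  0.089  1.572 -0.117 -0.119]
d,h of TCP 27.770614720931647 26.96525435476665
[605.50499372  53.54150457  32.27061472]
0.4729 0.0117 -0.375 -0.0001 -0.0009 0.0004 | min rows 2.2
-0.0671 -0.0407 -0.3786 -0.0021 -0.125 0.0051 | min rows 6.3
-0.5009 -0.0582 0.1333 0.0021 -0.125 0.0051 | min rows 6.3
0.0364 -0.0 0.3193 0.0 0.0 0.0 | min rows 1.2
0.2828 -0.0 0.2828 0.0 0.0 0.0 | min rows 1.4
```

```bash
python3 -m inch '0.12 0 -0.09 0 0 0; 0.24 0 -0.19 0 0 0; 0.36 0 -0.28 0 0 0; 0.473 0.012 -0.375 0 -0.001 0; 0.473 0.012 -0.375 0 -0.001 0; 0.473 0.012 -0.375 0 -0.001 0; 0.473 0.012 -0.375 0 -0.001 0; 0.473 0.012 -0.375 0 -0.001 0; 0.473 0.012 -0.375 0 -0.001 0; 0.473 0.012 -0.375 0 -0.001 0' |grep tcp
python3 -m inch '-0.01 -0.01 -0.06 0 -0.018 0.001; -0.02 -0.01 -0.12 -0.001 -0.036 0.002; -0.03 -0.02 -0.18 -0.001 -0.054 0.003; -0.04 -0.03 -0.24 -0.001 -0.072 0.004; -0.05 -0.03 -0.3 -0.002 -0.09 0.005; -0.06 -0.04 -0.36 -0.002 -0.108 0.005; -0.067 -0.041 -0.379 -0.002 -0.125 0.005; -0.067 -0.041 -0.379 -0.002 -0.125 0.005; -0.067 -0.041 -0.379 -0.002 -0.125 0.005; -0.067 -0.041 -0.379 -0.002 -0.125 0.005' |grep tcp
python3 -m inch '-0.07 -0.01 0.02 0 -0.018 0.001; -0.14 -0.02 0.04 0.001 -0.036 0.002; -0.21 -0.03 0.06 0.001 -0.054 0.003; -0.28 -0.03 0.08 0.001 -0.072 0.003; -0.36 -0.04 0.1 0.002 -0.09 0.004; -0.43 -0.05 0.12 0.002 -0.108 0.005; -0.501 -0.058 0.133 0.002 -0.125 0.005; -0.501 -0.058 0.133 0.002 -0.125 0.005; -0.501 -0.058 0.133 0.002 -0.125 0.005; -0.501 -0.058 0.133 0.002 -0.125 0.005'
python3 - <<'E'
from h import *
s=ctrl.sense();print(s['joint_pos'].round(3));ps=.092
fin=np.array([605.5,53.5,32.3]);r=down(np.pi+ps,-np.pi/4)
plan([(fin+[0,0,50],r),(fin,r)])
E
```

```text
tcp_pos: [452.0, 48.5, 116.2]
tcp_pos: [499.8, 49.9, 149.7]
t: 25.45
tcp_pos: [575.2, 51.1, 127.0]
ee_rot: [-0.112, 2.359, 0.05]
ft_force: [-0.1, -0.2, -0.9]
width: 0.509
grasp_force: 40.8
[-0.124  0.169 -0.999 -0.365  0.156 -0.155]
0.0657 -0.004 0.3544 0.0008 -0.0008 0.0001 | min rows 1.3
0.2357 -0.0 0.2357 0.0 0.0 0.0 | min rows 1.2
```

```bash
python3 -m inch '0.03 0 0.18 0 0 0; 0.066 -0.004 0.354 0.001 -0.001 0; 0.066 -0.004 0.354 0.001 -0.001 0; 0.066 -0.004 0.354 0.001 -0.001 0; 0.11 -0.004 0.4 0.001 -0.001 0; 0.16 -0.004 0.45 0.001 -0.001 0; 0.21 -0.004 0.5 0.001 -0.001 0; 0.25 -0.004 0.54 0.001 -0.001 0; 0.27 -0.004 0.56 0.001 -0.001 0; 0.28 -0.004 0.57 0.001 -0.001 0'
python3 - <<'E'
from h import *
s=ctrl.sense();print(s['joint_pos'].round(3));ps=.092
fin=np.array([605.5,53.5,32.3]);r=down(np.pi+ps,-np.pi/4)
plan([(fin,r)])
E
```

```text
t: 26.28
tcp_pos: [606.4, 53.5, 39.6]
ee_rot: [-0.109, 2.349, 0.042]
ft_force: [0.6, -0.1, -0.7]
width: 0.509
grasp_force: 41.1
[-0.105  0.432 -1.075 -0.717  0.138 -0.141]
0.0388 0.0004 0.0302 -0.0003 0.0008 0.0003 | min rows 0.2
```

```bash
python3 -m inch '0.01 0 0.01 0 0 0; 0.02 0 0.02 0 0 0; 0.03 0 0.025 0 0 0; 0.038 0 0.03 0 0.001 0; 0.04 0 0.032 0 0.001 0; 0.04 0 0.032 0 0.001 0; 0.04 0 0.032 0 0.001 0; 0.04 0 0.032 0 0.001 0; 0.04 0 0.032 0 0.001 0; 0.04 0 0.032 0 0.001 0'
python3 -m inch '0 0 0 0 0 0; 0 0 0 0 0 0; 0 0 0 0 0 0; 0 0 0 0 0 0; 0 0 0 0 0 0; 0 0 -0.1 0 0 0; 0 0 -0.25 0 0 0; 0 0 -0.4 0 0 0; 0 0 -0.6 0 0 0; 0 0 -0.8 0 0 0' 1
python3 - <<'E'
from h import *
orange(z=5,save="pics/w7.png")
ps=.092
plan([((570,50,180),down(np.pi+ps,-.2))])
E
```

```text
t: 27.12
tcp_pos: [605.6, 53.5, 32.6]
ee_rot: [-0.109, 2.353, 0.042]
ft_force: [-2.7, 0.0, 6.7]
width: 0.506
grasp_force: 41.8
t: 27.95
tcp_pos: [519.6, 46.0, 117.0]
ee_rot: [-0.109, 2.355, 0.042]
ft_force: [-0.2, 0.4, -0.2]
width: 1.001
grasp_force: 0.0
orange 408 [247. 155.] [587.8  51.2   5. ]
-0.5337 -0.0097 -0.0295 -0.0004 0.0933 0.0003 | min rows 4.7
```

```bash
python3 -m inch '-0.12 0 -0.01 0 0.019 0; -0.24 0 -0.02 0 0.038 0; -0.36 0 -0.03 0 0.057 0; -0.45 -0.01 -0.03 0 0.076 0; -0.534 -0.01 -0.03 0 0.0933 0; -0.534 -0.01 -0.03 0 0.0933 0; -0.534 -0.01 -0.03 0 0.0933 0; -0.534 -0.01 -0.03 0 0.0933 0; -0.534 -0.01 -0.03 0 0.0933 0; -0.534 -0.01 -0.03 0 0.0933 0' | grep tcp
python3 - <<'E'
from h import *
ps=.092;pi=np.pi
plan([((618.6,54.1,120),down(pi+ps)),((618.6,54.1,35.5),down(pi+ps)),((616,54,105),down(pi+ps-.6)),((610,53.5,105),down(pi+ps-1.85)),((604.5,53.4,105),down(ps)),((604.5,53.4,36.5),down(ps))])
E
```

```text
tcp_pos: [575.1, 49.6, 176.1]
-0.2112 0.0042 0.4246 -0.0004 0.0319 0.0 | min rows 1.7
-0.0 -0.0 0.5633 0.0 0.0 0.0 | min rows 2.0
0.0173 0.0009 -0.4633 0.0 -0.0 0.0955 | min rows 4.8
0.0333 -0.0224 -0.0 -0.0 -0.0 0.1989 | min rows 10.0
-0.0075 -0.0359 -0.0 0.0 -0.0 0.2056 | min rows 10.3
0.0 -0.0 0.4567 0.0 0.0 0.0 | min rows 1.6
```

```bash
python3 -m inch '-0.1 0 0.2 0 0.016 0; -0.211 0.004 0.425 0 0.032 0; -0.211 0.004 0.425 0 0.032 0; -0.211 0.004 0.425 0 0.032 0; -0.211 0.004 0.425 0 0.032 0; -0.211 0.004 0.425 0 0.032 0; -0.211 0.004 0.425 0 0.032 0; -0.211 0.004 0.425 0 0.032 0; -0.211 0.004 0.425 0 0.032 0; -0.211 0.004 0.425 0 0.032 0' 
python3 - <<'E'
from h import *
orange(z=8)
ps=.092;pi=np.pi
plan([((618.6,54.1,35.5),down(pi+ps))])
E
```

```text
t: 29.67
tcp_pos: [617.5, 53.9, 121.5]
ee_rot: [0.144, -3.138, 0.005]
ft_force: [-0.1, 0.0, 0.8]
width: 1.001
grasp_force: 0.0
orange 559 [248. 157.] [586.2  51.1   8. ]
orange 440 [ 15. 225.] [ 653.9 -118.4    8. ]
orange 404 [365. 225.] [629.1 142.6   8. ]
-0.0078 0.0022 0.5716 -0.0005 -0.0001 -0.0001 | min rows 2.1
```

```bash
python3 -m inch '0 0 0.2 0 0 0; 0 0 0.4 0 0 0; 0 0 0.5 0 0 0; 0 0 0.55 0 0 0; 0 0 0.57 0 0 0; 0 0 0.57 0 0 0; 0 0 0.57 0 0 0; 0 0 0.57 0 0 0; 0 0 0.57 0 0 0; 0 0 0.57 0 0 0' |grep -E "tcp|ft"
python3 -m inch '0 0 0 0 0 0; 0 0 0 0 0 0; 0 0 0 0 0 0; 0 0 0 0 0 0; 0 0 0 0 0 0; 0 0 0 0 0 0; 0 0 0 0 0 0; 0 0 0 0 0 0; 0 0 0 0 0 0; 0 0 0 0 0 0' -1 40
python3 -m inch '0 0 -0.2 0 0 0; 0 0 -0.4 0 0 0.018; 0 0 -0.46 0 0 0.037; 0 0 -0.46 0 0 0.056; 0 0 -0.46 0 0 0.075; 0 0 -0.46 0 0 0.094; 0 0 -0.46 0 0 0.113; 0 0 -0.46 0 0 0.132; 0 0 -0.46 0 0 0.15; 0 0 -0.46 0 0 0.15' |grep -E "tcp|rot"
python3 -m inch '0 0 0 0 0 0.019; 0 0 0 0 0 0.038; 0 0 0 0 0 0.057; 0 0 0 0 0 0.076; 0 0 0 0 0 0.095; 0 0 0 0 0 0.114; 0 0 0 0 0 0.133; 0 0 0 0 0 0.152; 0 0 0 0 0 0.171; 0 0 0 0 0 0.175' |grep -E "tcp|rot"
python3 - <<'E'
from h import *
ps=.092
plan([((604.5,53.4,105),down(ps)),((604.5,53.4,37),down(ps))])
E
```

```text
tcp_pos: [617.8, 53.7, 35.7]
ft_force: [0.2, -0.6, -0.0]
t: 31.38
tcp_pos: [617.6, 53.7, 35.2]
ee_rot: [0.144, -3.137, 0.004]
ft_force: [-1.1, -0.1, 5.0]
width: 0.509
grasp_force: 41.1
tcp_pos: [617.3, 53.9, 103.7]
ee_rot: [-1.304, -2.857, 0.006]
tcp_pos: [617.4, 53.9, 103.8]
ee_rot: [2.602, 1.758, -0.005]
-0.0352 -0.0786 -0.0077 0.0002 0.0006 0.1745 | min rows 8.8
0.0 -0.0 0.4533 0.0 0.0 0.0 | min rows 1.6
```

```bash
python3 -m inch '0 -0.01 0 0 0 0.019; 0 -0.02 0 0 0 0.038; -0.01 -0.03 0 0 0 0.057; -0.01 -0.04 0 0 0 0.076; -0.02 -0.05 0 0 0 0.095; -0.03 -0.06 0 0 0 0.114; -0.035 -0.079 0 0 0 0.133; -0.035 -0.079 -0.008 0 0.001 0.152; -0.035 -0.079 -0.008 0 0.001 0.1745; -0.035 -0.079 -0.008 0 0.001 0.1745' |grep -E "tcp|rot"
python3 -m inch '0 0 0.15 0 0 0; 0 0 0.3 0 0 0; 0 0 0.38 0 0 0; 0 0 0.42 0 0 0; 0 0 0.44 0 0 0; 0 0 0.45 0 0 0; 0 0 0.455 0 0 0; 0 0 0.458 0 0 0; 0 0 0.458 0 0 0; 0 0 0.458 0 0 0'
python3 -m inch '0 0 0 0 0 0; 0 0 0 0 0 0; 0 0 0 0 0 0; 0 0 0 0 0 0; 0 0 0 0 0 0; 0 0 -0.15 0 0 0; 0 0 -0.35 0 0 0; 0 0 -0.6 0 0 0; 0 0 -0.8 0 0 0; 0 0 -0.95 0 0 0' 1
python3 - <<'E'
from h import *
s=ctrl.sense();print(s['joint_pos'].round(3))
b=.08;pi=np.pi;G=np.array([439+23.5*np.cos(b),-49.2+23.5*np.sin(b),23.5]);Rr=down(pi+b,pi/4);z=Rr.as_matrix()[:,2]
t=G-6*z;pre=t-130*z;print(pre,t)
plan([((595,20,185),down(.092+1.1)),((570,-20,170),down(.092+2.2,.15)),((pre+[0,0,10]),down(pi+b,.55)),(pre,Rr),(t,Rr)])
E
```

```text
tcp_pos: [604.4, 53.4, 105.1]
ee_rot: [-3.138, -0.145, -0.004]
t: 34.72
tcp_pos: [605.1, 53.5, 37.1]
ee_rot: [-3.138, -0.15, -0.006]
ft_force: [-0.2, 0.7, -0.2]
width: 0.511
grasp_force: 41.0
t: 35.55
tcp_pos: [604.8, 53.4, 182.0]
ee_rot: [-3.138, -0.149, -0.009]
ft_force: [0.1, -0.9, -0.3]
width: 1.001
grasp_force: 0.0
[-4.600e-02  4.290e-01  3.000e-03  1.139e+00  1.000e-03  3.000e+00]
[558.28379356 -39.6368865  119.66652224] [466.65391157 -46.98295536  27.74264069]
-0.0857 0.2153 -0.0204 0.0005 -0.0008 -0.1746 | min rows 8.8
-0.3094 -0.0562 0.1 0.0131 0.0214 -0.1747 | min rows 8.9
-0.0864 -0.1451 0.2589 0.0511 0.059 -0.1399 | min rows 8.1
-0.0348 -0.0 0.0568 0.0 0.0375 -0.0 | min rows 1.9
0.0 0.0 0.8667 0.0 0.0 0.0 | min rows 3.1
```

```bash
python3 -m inch '0 0.02 0 0 0 -0.019; -0.01 0.05 0 0 0 -0.038; -0.02 0.07 0 0 0 -0.057; -0.03 0.1 -0.01 0 0 -0.076; -0.04 0.12 -0.01 0 0 -0.095; -0.05 0.15 -0.01 0 0 -0.114; -0.06 0.17 -0.02 0 0 -0.133; -0.07 0.19 -0.02 0 0 -0.152; -0.086 0.215 -0.02 0.0005 -0.001 -0.175; -0.086 0.215 -0.02 0.0005 -0.001 -0.175' |grep -E "tcp|rot"
python3 -m inch '-0.03 0 0.01 0.001 0.002 -0.019; -0.06 -0.01 0.02 0.003 0.005 -0.038; -0.1 -0.02 0.03 0.004 0.007 -0.057; -0.14 -0.02 0.04 0.006 0.01 -0.076; -0.18 -0.03 0.05 0.007 0.012 -0.095; -0.22 -0.04 0.07 0.009 0.014 -0.114; -0.26 -0.05 0.08 0.01 0.017 -0.133; -0.309 -0.056 0.1 0.012 0.02 -0.152; -0.309 -0.056 0.1 0.0131 0.0214 -0.1747; -0.309 -0.056 0.1 0.0131 0.0214 -0.1747' |grep -E "tcp|rot"
python3 - <<'E'
from h import *
b=.08;pi=np.pi;pre=np.array([558.3,-39.6,119.7])
plan([((pre+[0,0,10]),down(pi+b,.55)),(pre,down(pi+b,pi/4))])
E
```

```text
tcp_pos: [594.4, 19.6, 182.0]
ee_rot: [-2.591, -1.773, 0.006]
tcp_pos: [569.8, -20.3, 166.8]
ee_rot: [-1.231, -2.736, -0.09]
-0.0828 -0.1421 0.2378 0.0505 0.0584 -0.1393 | min rows 8.0
-0.0348 -0.0 0.0568 0.0 0.0375 -0.0 | min rows 1.9
```

```bash
python3 -m inch '-0.01 -0.02 0.03 0.006 0.007 -0.017; -0.02 -0.04 0.06 0.012 0.014 -0.034; -0.03 -0.05 0.09 0.018 0.021 -0.051; -0.04 -0.07 0.12 0.024 0.028 -0.068; -0.05 -0.09 0.15 0.03 0.035 -0.085; -0.06 -0.11 0.18 0.037 0.042 -0.102; -0.07 -0.13 0.21 0.043 0.05 -0.119; -0.083 -0.142 0.238 0.0505 0.0584 -0.1393; -0.083 -0.142 0.238 0.0505 0.0584 -0.1393; -0.083 -0.142 0.238 0.0505 0.0584 -0.1393' |grep -E "tcp|rot"
python3 -m inch '-0.02 0 0.03 0 0.018 0; -0.035 0 0.057 0 0.0375 0; -0.035 0 0.057 0 0.0375 0; -0.035 0 0.057 0 0.0375 0; -0.035 0 0.057 0 0.0375 0; -0.035 0 0.057 0 0.0375 0; -0.035 0 0.057 0 0.0375 0; -0.035 0 0.057 0 0.0375 0; -0.035 0 0.057 0 0.0375 0; -0.035 0 0.057 0 0.0375 0' |grep -E "tcp|rot"
python3 - <<'E'
from h import *
orange(z=52,save="pics/w8.png");s=ctrl.sense();print(s['joint_pos'].round(3))
c=cam("wrist");im=cv2.imread("pics/w8.png")
q=proj(c,[(461.6,-47.7,8),(475.5,-46.4,8)]);print(q)   # hole pixels expected
g=cv2.cvtColor(im,cv2.COLOR_BGR2GRAY);x,y=q.mean(0).astype(int)
m=cv2.inRange(g[y-25:y+25,x-20:x+20],0,45);N,_,st,ce=cv2.connectedComponentsWithStats(m)
for a,b in zip(st[1:],ce[1:]):
    if 5<a[4]<80: print(a[4],(b+[x-20,y-25]).round(1),onz(c,b+[x-20,y-25],8).round(1))
plan([((466.7,-47,27.7),down(np.pi+.08,np.pi/4))])
E
```

```text
tcp_pos: [558.5, -38.6, 129.2]
ee_rot: [0.095, -2.591, 0.03]
tcp_pos: [558.2, -39.4, 120.8]
ee_rot: [0.091, -2.357, 0.039]
orange 102 [164.  62.] [ 358.7 -127.7   52. ]
orange 280 [202.  81.] [377.9 -91.9  52. ]
orange 66 [176.  84.] [ 383.3 -112.5   52. ]
orange 136 [245. 148.] [441.5 -50.7  52. ]
[-0.143  0.95   0.562  1.954 -0.156 -0.158]
[[246.98083337 197.91831378]
 [247.23527827 213.30587649]]
37 [246.7 197.9] [[461.6 -47.9   8. ]]
39 [247.1 213.1] [[475.3 -46.5   8. ]]
-0.0028 -0.0031 0.8705 0.0002 0.0003 -0.0003 | min rows 3.1
```

C is where it was. Grip it.

```bash
python3 -m inch '0 0 0.15 0 0 0; 0 0 0.3 0 0 0; 0 0 0.45 0 0 0; 0 0 0.6 0 0 0; 0 0 0.7 0 0 0; 0 0 0.8 0 0 0; -0.003 -0.003 0.84 0 0 0; -0.003 -0.003 0.87 0 0 0; -0.003 -0.003 0.87 0 0 0; -0.003 -0.003 0.87 0 0 0' |grep -E "tcp|ft"
python3 -m inch '0 0 0 0 0 0; 0 0 0 0 0 0; 0 0 0 0 0 0; 0 0 0 0 0 0; 0 0 0 0 0 0; 0 0 0 0 0 0; 0 0 0 0 0 0; 0 0 0 0 0 0; 0 0 0 0 0 0; 0 0 0 0 0 0' -1 40
python3 - <<'E'
from h import *
s=ctrl.sense()
pi=np.pi;b=.08;ps=.092;g=s['tcp_pos']
x=np.array([np.cos(ps),np.sin(ps),0]);y=np.array([-x[1],x[0],0]);tray=np.array([612.5,10,0])
zd=np.array([np.cos(b),np.sin(b)]);d=(g[:2]-[439,-49.2])@zd;h=g[2];print("d,h of TCP",d,h)
org=tray-44*y+4*x
fin=org+(h-20)*(-x)+np.array([0,0,d+3+.5]);print(fin)
plan([(g+[-10,0,90],down(pi+b,pi/4)),((505,-42,150),down(pi+b/2+ps/2,0)),((*(fin[:2]-30*x[:2]),130),down(pi+ps,-pi/4)),(fin+[0,0,50],down(pi+ps,-pi/4)),(fin,down(pi+ps,-pi/4))])
E
```

```text
tcp_pos: [467.2, -47.0, 27.6]
ft_force: [0.9, -0.6, -0.7]
t: 40.6
tcp_pos: [467.0, -46.9, 27.6]
ee_rot: [0.092, -2.356, 0.038]
ft_force: [2.9, 1.2, 5.1]
width: 0.509
grasp_force: 40.8
d,h of TCP 28.054196392390054 27.598612565196362
[612.95889806 -34.14452882  31.55419639]
0.4707 0.005 -0.3779 0.0002 0.0002 -0.0003 | min rows 2.2
-0.0748 0.0071 -0.3803 0.0004 -0.125 -0.0009 | min rows 6.3
-0.5216 -0.0108 0.1333 -0.0004 -0.125 -0.0009 | min rows 6.3
0.087 -0.0 0.3698 0.0 0.0 0.0 | min rows 1.4
0.2357 -0.0 0.2357 0.0 0.0 0.0 | min rows 1.2
```

```bash
python3 -m inch '0.12 0 -0.09 0 0 0; 0.24 0 -0.19 0 0 0; 0.36 0 -0.28 0 0 0; 0.471 0.005 -0.378 0 0 0; 0.471 0.005 -0.378 0 0 0; 0.471 0.005 -0.378 0 0 0; 0.471 0.005 -0.378 0 0 0; 0.471 0.005 -0.378 0 0 0; 0.471 0.005 -0.378 0 0 0; 0.471 0.005 -0.378 0 0 0' |grep tcp
python3 -m inch '-0.01 0 -0.06 0 -0.018 0; -0.02 0 -0.12 0 -0.036 0; -0.03 0 -0.18 0 -0.054 0; -0.04 0 -0.24 0 -0.072 0; -0.05 0.01 -0.3 0 -0.09 -0.001; -0.06 0.01 -0.36 0 -0.108 -0.001; -0.075 0.007 -0.38 0 -0.125 -0.001; -0.075 0.007 -0.38 0 -0.125 -0.001; -0.075 0.007 -0.38 0 -0.125 -0.001; -0.075 0.007 -0.38 0 -0.125 -0.001' |grep tcp
python3 -m inch '-0.07 0 0.02 0 -0.018 0; -0.14 0 0.04 0 -0.036 0; -0.21 0 0.06 0 -0.054 0; -0.29 -0.01 0.08 0 -0.072 0; -0.37 -0.01 0.1 0 -0.09 -0.001; -0.45 -0.01 0.12 0 -0.108 -0.001; -0.522 -0.011 0.133 0 -0.125 -0.001; -0.522 -0.011 0.133 0 -0.125 -0.001; -0.522 -0.011 0.133 0 -0.125 -0.001; -0.522 -0.011 0.133 0 -0.125 -0.001' |grep tcp
python3 - <<'E'
from h import *
ps=.092;fin=np.array([613,-34.1,31.6]);r=down(np.pi+ps,-np.pi/4)
plan([(fin+[0,0,50],r),(fin,r)]);print(ctrl.sense()['joint_pos'].round(2))
E
```

```text
tcp_pos: [456.5, -46.9, 116.8]
tcp_pos: [504.6, -42.3, 149.6]
tcp_pos: [582.4, -37.2, 127.3]
0.0682 0.0022 0.3611 -0.0002 -0.001 -0.0006 | min rows 1.3
0.2357 -0.0 0.2357 0.0 0.0 0.0 | min rows 1.2
[-0.34  0.18 -0.97 -0.3   0.3  -0.31]
```

```bash
python3 -m inch '0.03 0 0.18 0 0 0; 0.068 0.002 0.361 0 -0.001 0; 0.068 0.002 0.361 0 -0.001 0; 0.068 0.002 0.361 0 -0.001 0; 0.11 0.002 0.41 0 -0.001 0; 0.16 0.002 0.46 0 -0.001 0; 0.21 0.002 0.51 0 -0.001 0; 0.25 0.002 0.545 0 -0.001 0; 0.28 0.002 0.575 0 -0.001 0; 0.295 0.002 0.587 0 -0.001 0'
python3 - <<'E'
from h import *
ps=.092;fin=np.array([613,-34.1,31.6]);r=down(np.pi+ps,-np.pi/4)
plan([(fin,r)])
E
```

```text
t: 43.93
tcp_pos: [614.1, -34.4, 36.3]
ee_rot: [-0.105, 2.349, 0.043]
ft_force: [0.6, 0.3, -1.0]
width: 0.509
grasp_force: 40.8
0.027 0.0027 0.0169 -0.0004 0.0008 -0.0003 | min rows 0.1
```

```bash
python3 -m inch '0.01 0 0.01 0 0 0; 0.015 0 0.012 0 0 0; 0.02 0.003 0.015 0 0 0; 0.027 0.003 0.017 0 0.001 0; 0.027 0.003 0.017 0 0.001 0; 0.027 0.003 0.017 0 0.001 0; 0.027 0.003 0.017 0 0.001 0; 0.027 0.003 0.017 0 0.001 0; 0.027 0.003 0.017 0 0.001 0; 0.027 0.003 0.017 0 0.001 0'
python3 -m inch '0 0 0 0 0 0; 0 0 0 0 0 0; 0 0 0 0 0 0; 0 0 0 0 0 0; 0 0 0 0 0 0; 0 0 -0.1 0 0 0; 0 0 -0.25 0 0 0; 0 0 -0.4 0 0 0; 0 0 -0.6 0 0 0; 0 0 -0.8 0 0 0' 1
python3 - <<'E'
from h import *
orange(z=5,save="pics/w9.png")
plan([((580,-37,170),down(np.pi+.092,-.2)),((620,-33.5,120),down(np.pi+.092))])
E
```

```text
t: 44.77
tcp_pos: [613.1, -33.9, 32.1]
ee_rot: [-0.105, 2.352, 0.043]
ft_force: [-0.2, 1.5, 6.5]
width: 0.508
grasp_force: 41.1
t: 45.6
tcp_pos: [526.9, -41.1, 116.5]
ee_rot: [-0.105, 2.355, 0.044]
ft_force: [-0.2, -0.3, -0.0]
width: 1.003
grasp_force: 0.0
orange 410 [245. 156.] [595.8 -36.6   5. ]
-0.5003 -0.0093 0.0261 -0.0003 0.0934 -0.0002 | min rows 4.7
-0.1961 -0.0013 0.3799 -0.0 0.0318 -0.0 | min rows 1.6
```

```bash
python3 -m inch '-0.12 0 0.01 0 0.019 0; -0.24 0 0.01 0 0.038 0; -0.36 0 0.02 0 0.057 0; -0.45 -0.01 0.03 0 0.076 0; -0.5 -0.01 0.026 0 0.0934 0; -0.5 -0.01 0.026 0 0.0934 0; -0.5 -0.01 0.026 0 0.0934 0; -0.5 -0.01 0.026 0 0.0934 0; -0.5 -0.01 0.026 0 0.0934 0; -0.5 -0.01 0.026 0 0.0934 0' | grep tcp
python3 - <<'E'
from h import *
plan([((625,-33.6,115),down(np.pi+.092))])
E
```

```text
tcp_pos: [584.0, -37.7, 166.1]
-0.2017 0.003 0.3885 -0.0 0.0318 -0.0004 | min rows 1.6
```

```bash
python3 -m inch '-0.1 0 0.19 0 0.016 0; -0.202 0.003 0.389 0 0.032 0; -0.202 0.003 0.389 0 0.032 0; -0.202 0.003 0.389 0 0.032 0; -0.202 0.003 0.389 0 0.032 0; -0.202 0.003 0.389 0 0.032 0; -0.202 0.003 0.389 0 0.032 0; -0.202 0.003 0.389 0 0.032 0; -0.202 0.003 0.389 0 0.032 0; -0.202 0.003 0.389 0 0.032 0' |grep tcp
python3 - <<'E'
from h import *
orange(z=8)
ps=.092;pi=np.pi
plan([((624.5,-33.6,35.5),down(pi+ps))])
E
```

```text
tcp_pos: [624.7, -33.8, 116.6]
orange 606 [248. 160.] [594.1 -36.6   8. ]
orange 467 [486. 228.] [629.3 141.7   8. ]
orange 417 [128. 230.] [ 654.2 -119.4    8. ]
orange 438 [367. 229.] [638.   55.3   8. ]
0.0011 0.0019 0.5387 -0.0001 -0.0001 -0.0004 | min rows 1.9
```

```bash
python3 -m inch '0 0 0.2 0 0 0; 0 0 0.4 0 0 0; 0 0 0.48 0 0 0; 0 0 0.52 0 0 0; 0 0 0.539 0 0 0; 0 0 0.539 0 0 0; 0 0 0.539 0 0 0; 0 0 0.539 0 0 0; 0 0 0.539 0 0 0; 0 0 0.539 0 0 0' |grep -E "tcp|ft"
python3 -m inch '0 0 0 0 0 0; 0 0 0 0 0 0; 0 0 0 0 0 0; 0 0 0 0 0 0; 0 0 0 0 0 0; 0 0 0 0 0 0; 0 0 0 0 0 0; 0 0 0 0 0 0; 0 0 0 0 0 0; 0 0 0 0 0 0' -1 40
python3 -m inch '0 0 -0.2 0 0 0; 0 0 -0.4 0 0 0.018; 0 0 -0.46 0 0 0.037; 0 0 -0.46 0 0 0.056; 0 0 -0.46 0 0 0.075; 0 0 -0.46 0 0 0.094; 0 0 -0.46 0 0 0.113; 0 0 -0.46 0 0 0.132; 0 0 -0.46 0 0 0.15; 0 0 -0.46 0 0 0.15' |grep -E "tcp|rot"
python3 -m inch '0 0 0 0 0 0.019; 0 0 0 0 0 0.038; 0 0 0 0 0 0.057; 0 0 0 0 0 0.076; 0 0 0 0 0 0.095; 0 0 0 0 0 0.114; 0 0 0 0 0 0.133; 0 0 0 0 0 0.152; 0 0 0 0 0 0.171; 0 0 0 0 0 0.175' |grep -E "tcp|rot"
python3 - <<'E'
from h import *
ps=.092
plan([((612.6,-34.2,105),down(ps)),((612.6,-34.2,37),down(ps))])
E
```

```text
tcp_pos: [625.0, -33.9, 35.3]
ft_force: [0.9, -0.2, -0.4]
t: 49.03
tcp_pos: [624.8, -33.8, 34.9]
ee_rot: [0.14, -3.137, 0.001]
ft_force: [-1.1, 0.7, 4.8]
width: 0.51
grasp_force: 41.1
tcp_pos: [624.6, -33.7, 103.3]
ee_rot: [-1.307, -2.855, 0.002]
tcp_pos: [624.6, -33.7, 103.4]
ee_rot: [-2.605, -1.755, 0.003]
-0.033 -0.0733 -0.0102 -0.0002 0.0003 0.1741 | min rows 8.8
0.0 -0.0 0.4533 0.0 0.0 0.0 | min rows 1.6
```

```bash
python3 -m inch '0 -0.01 0 0 0 0.019; 0 -0.02 0 0 0 0.038; -0.01 -0.03 0 0 0 0.057; -0.01 -0.04 0 0 0 0.076; -0.02 -0.05 0 0 0 0.095; -0.03 -0.06 0 0 0 0.114; -0.033 -0.073 0 0 0 0.133; -0.033 -0.073 -0.01 0 0 0.152; -0.033 -0.073 -0.01 0 0 0.1741; -0.033 -0.073 -0.01 0 0 0.1741' |grep -E "tcp|rot"
python3 -m inch '0 0 0.15 0 0 0; 0 0 0.3 0 0 0; 0 0 0.38 0 0 0; 0 0 0.42 0 0 0; 0 0 0.44 0 0 0; 0 0 0.45 0 0 0; 0 0 0.458 0 0 0; 0 0 0.46 0 0 0; 0 0 0.46 0 0 0; 0 0 0.46 0 0 0'
python3 -m inch '0 0 0 0 0 0; 0 0 0 0 0 0; 0 0 0 0 0 0; 0 0 0 0 0 0; 0 0 0 0 0 0; 0 0 -0.15 0 0 0; 0 0 -0.35 0 0 0; 0 0 -0.6 0 0 0; 0 0 -0.8 0 0 0; 0 0 -0.95 0 0 0' 1
python3 - <<'E'
from h import *
pi=np.pi
plan([((550,40,240),down(1.11)),((480,120,270),down(2.13)),((430,190,270),down(pi))])
E
```

```text
tcp_pos: [612.7, -34.2, 105.1]
ee_rot: [3.138, 0.146, -0.003]
t: 52.37
tcp_pos: [613.0, -34.4, 36.7]
ee_rot: [3.137, 0.15, -0.002]
ft_force: [-0.2, 0.7, -0.2]
width: 0.509
grasp_force: 41.0
t: 53.2
tcp_pos: [613.3, -34.3, 181.7]
ee_rot: [3.137, 0.149, 0.001]
ft_force: [-0.5, -0.6, -0.4]
width: 1.0
grasp_force: 0.0
-0.3732 -0.5328 -0.3897 0.0002 -0.0 -0.1615 | min rows 8.1
0.2702 -0.6551 -0.2 0.0 0.0 -0.1623 | min rows 8.2
0.5724 -0.035 -0.0 0.0 0.0 -0.161 | min rows 8.1
```

```bash
python3 -m inch '-0.04 -0.06 -0.05 0 0 -0.019; -0.08 -0.12 -0.1 0 0 -0.038; -0.13 -0.18 -0.15 0 0 -0.057; -0.18 -0.25 -0.2 0 0 -0.076; -0.23 -0.32 -0.25 0 0 -0.095; -0.28 -0.4 -0.3 0 0 -0.114; -0.33 -0.47 -0.35 0 0 -0.133; -0.373 -0.533 -0.39 0 0 -0.152; -0.373 -0.533 -0.39 0 0 -0.1615; -0.373 -0.533 -0.39 0 0 -0.1615' |grep -E "tcp|rot"
python3 -m inch '0.03 -0.08 -0.02 0 0 -0.019; 0.06 -0.16 -0.05 0 0 -0.038; 0.1 -0.24 -0.07 0 0 -0.057; 0.13 -0.32 -0.1 0 0 -0.076; 0.16 -0.4 -0.12 0 0 -0.095; 0.2 -0.48 -0.15 0 0 -0.114; 0.24 -0.57 -0.17 0 0 -0.133; 0.27 -0.655 -0.2 0 0 -0.152; 0.27 -0.655 -0.2 0 0 -0.1623; 0.27 -0.655 -0.2 0 0 -0.1623' |grep -E "tcp|rot"
python3 -m inch '0.07 0 0 0 0 -0.019; 0.14 -0.01 0 0 0 -0.038; 0.21 -0.01 0 0 0 -0.057; 0.28 -0.02 0 0 0 -0.076; 0.36 -0.02 0 0 0 -0.095; 0.43 -0.03 0 0 0 -0.114; 0.5 -0.03 0 0 0 -0.133; 0.572 -0.035 0 0 0 -0.152; 0.572 -0.035 0 0 0 -0.161; 0.572 -0.035 0 0 0 -0.161' |grep -E "tcp|rot"
cat >> h.py <<'E'
def brass(z,save,n="wrist"):
    c=cam(n);im=ctrl.read_camera(n)[...,::-1];cv2.imwrite(save,im);np.savez(save[5:-4],c=np.array([*c[:3]]),T=c[3])
    m=cv2.inRange(cv2.cvtColor(im,cv2.COLOR_BGR2HSV),(17,110,50),(27,255,255));m=cv2.morphologyEx(m,cv2.MORPH_CLOSE,np.ones((5,5)))
    for k in cv2.findContours(m,cv2.RETR_EXTERNAL,cv2.CHAIN_APPROX_SIMPLE)[0]:
        if cv2.contourArea(k)>250:
            P=onz(c,k[:,0,:],z)[:,:2].astype(np.float32);(x,y),(w,h),a=cv2.minAreaRect(P)
            print('brass',round(cv2.contourArea(k)),k[:,0].mean(0).round(),'rect',np.round([x,y,w,h,a],1).tolist())
E
python3 - <<'E'
from h import *
brass(10,"pics/w10.png")
im=cv2.imread("pics/w10.png");cv2.imwrite("pics/w10b.png",cv2.resize(im,(640,480)))
E
```

```text
tcp_pos: [549.6, 40.5, 237.8]
ee_rot: [-2.667, -1.66, 0.002]
tcp_pos: [479.7, 120.3, 267.5]
ee_rot: [-1.521, -2.748, 0.002]
tcp_pos: [430.0, 190.1, 267.2]
ee_rot: [-0.003, -3.14, 0.001]
brass 890 [282. 353.] rect [719.8, 238.9, 107.5, 63.8, 17.1]
brass 2550 [285. 102.] rect [372.2, 231.2, 98.0, 50.3, 13.7]
```

View pics/w10b.png

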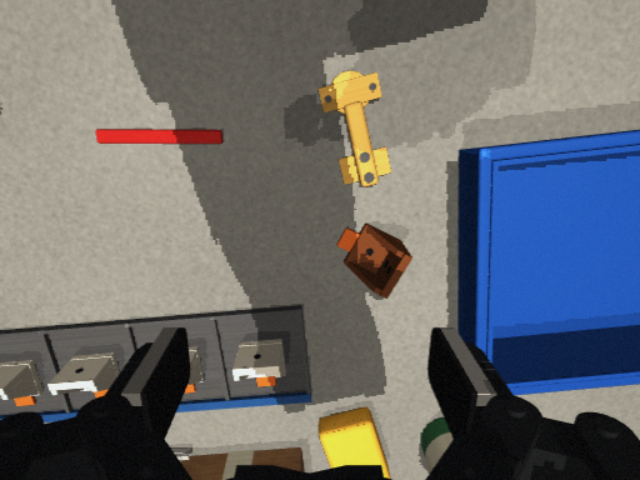

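The wrist view shows hinge1 at (357,130), lit and free. Its rectangle measures 98 x 50 mm, which matches. The brown block at (376,258) is not to be touched. Blocks in the tray have their tongues at the blue edge.

```bash
python3 - <<'E'
from h import *
pi=np.pi;ct=cam("top")
B=onz(ct,np.array([(128,297),(268,279),(282,390),(137,410)])*.64,75);print(B.round(),B.mean(0).round())
y=pi+.239
plan([((385,222,160),down(y)),((374.1,231.7,28.5),down(y))])
print(ctrl.sense()['t'])
E
```

```text
[[567. 610.  75.]
 [596. 336.  75.]
 [382. 309.  75.]
 [350. 587.  75.]] [474. 460.  75.]
0.301 0.2131 0.715 -0.0001 -0.0003 -0.0389 | min rows 2.9
0.0553 0.08 0.8767 0.0 0.0 0.0 | min rows 3.2
55.75
```

```bash
python3 -m inch '0.08 0.05 0.2 0 0 -0.01; 0.15 0.1 0.4 0 0 -0.02; 0.23 0.16 0.6 0 0 -0.03; 0.301 0.213 0.715 0 0 -0.039; 0.301 0.213 0.715 0 0 -0.039; 0.301 0.213 0.715 0 0 -0.039; 0.301 0.213 0.715 0 0 -0.039; 0.301 0.213 0.715 0 0 -0.039; 0.301 0.213 0.715 0 0 -0.039; 0.301 0.213 0.715 0 0 -0.039' |grep -E "tcp|rot"
python3 -m inch '0.03 0.04 0.2 0 0 0; 0.055 0.08 0.4 0 0 0; 0.055 0.08 0.6 0 0 0; 0.055 0.08 0.75 0 0 0; 0.055 0.08 0.82 0 0 0; 0.055 0.08 0.86 0 0 0; 0.055 0.08 0.877 0 0 0; 0.055 0.08 0.877 0 0 0; 0.055 0.08 0.877 0 0 0; 0.055 0.08 0.877 0 0 0'
python3 -m inch '0 0 0 0 0 0; 0 0 0 0 0 0; 0 0 0 0 0 0; 0 0 0 0 0 0; 0 0 0 0 0 0; 0 0 0 0 0 0; 0 0 0 0 0 0; 0 0 0 0 0 0; 0 0 0 0 0 0; 0 0 0 0 0 0' -1 60
python3 - <<'E'
from h import *
pi=np.pi
plan([((378,235,160),down(pi+.2)),((425,330,170),down(pi+.13)),((470,415,170),down(pi+.11)),((470,415,52),down(pi+.11))])
E
```

```text
tcp_pos: [385.4, 221.8, 160.9]
ee_rot: [0.38, -3.118, -0.0]
t: 57.42
tcp_pos: [374.1, 231.8, 29.5]
ee_rot: [0.383, -3.118, -0.0]
ft_force: [-0.6, -0.4, -0.0]
width: 1.001
grasp_force: 0.0
t: 58.25
tcp_pos: [373.5, 231.6, 29.0]
ee_rot: [0.383, -3.117, 0.0]
ft_force: [-2.4, -0.2, 7.8]
width: 0.169
grasp_force: 59.0
-0.0334 0.0149 -0.8735 -0.0 -0.0003 0.0071 | min rows 3.1
-0.4329 0.5585 -0.0667 0.0 -0.0 0.0111 | min rows 2.6
-0.3709 0.523 0.0 0.0 -0.0 0.0032 | min rows 2.3
0.0 -0.0 0.7867 0.0 0.0 0.0 | min rows 2.8
```

```bash
python3 -m inch '0 0 -0.2 0 0 0; 0 0 -0.4 0 0 0; 0 0 -0.6 0 0 0; -0.03 0.01 -0.8 0 0 0.007; -0.033 0.015 -0.874 0 0 0.007; -0.033 0.015 -0.874 0 0 0.007; -0.033 0.015 -0.874 0 0 0.007; -0.033 0.015 -0.874 0 0 0.007; -0.033 0.015 -0.874 0 0 0.007; -0.033 0.015 -0.874 0 0 0.007' |grep -E "tcp|wid|gra"
python3 -m inch '-0.1 0.12 -0.02 0 0 0.002; -0.2 0.25 -0.04 0 0 0.004; -0.3 0.38 -0.06 0 0 0.007; -0.433 0.558 -0.067 0 0 0.011; -0.433 0.558 -0.067 0 0 0.011; -0.433 0.558 -0.067 0 0 0.011; -0.433 0.558 -0.067 0 0 0.011; -0.433 0.558 -0.067 0 0 0.011; -0.433 0.558 -0.067 0 0 0.011; -0.433 0.558 -0.067 0 0 0.011' |grep -E "tcp|wid|gra"
python3 -m inch '-0.1 0.13 0 0 0 0.001; -0.2 0.26 0 0 0 0.002; -0.3 0.4 0 0 0 0.003; -0.371 0.523 0 0 0 0.003; -0.371 0.523 0 0 0 0.003; -0.371 0.523 0 0 0 0.003; -0.371 0.523 0 0 0 0.003; -0.371 0.523 0 0 0 0.003; -0.371 0.523 0 0 0 0.003; -0.371 0.523 0 0 0 0.003' |grep -E "tcp|wid|gra"
python3 -m inch '0 0 0.2 0 0 0; 0 0 0.4 0 0 0; 0 0 0.6 0 0 0; 0 0 0.7 0 0 0; 0 0 0.75 0 0 0; 0 0 0.78 0 0 0; 0 0 0.787 0 0 0; 0 0 0.787 0 0 0; 0 0 0.787 0 0 0; 0 0 0.787 0 0 0'
python3 -m inch '0 0 0 0 0 0; 0 0 0 0 0 0; 0 0 0 0 0 0; 0 0 0 0 0 0; 0 0 0 0 0 0; 0 0 0 0 0 0; 0 0 -0.2 0 0 0; 0 0 -0.4 0 0 0; 0 0 -0.7 0 0 0; 0 0 -1 0 0 0' 0.2
python3 - <<'E'
from h import *
brass(10,"pics/w11.png")
pi=np.pi
plan([((450,290,330),down(pi)),((430,160,350),down(pi)),((410,30,350),down(pi)),((390,-100,350),down(pi-.1)),((380,-220,350),down(pi-.2))])
E
```

```text
tcp_pos: [377.4, 234.7, 158.9]
width: 0.166
grasp_force: 59.2
tcp_pos: [424.7, 329.4, 169.8]
width: 0.166
grasp_force: 59.2
tcp_pos: [469.8, 414.4, 169.9]
width: 0.165
grasp_force: 59.2
t: 61.58
tcp_pos: [470.1, 415.3, 52.6]
ee_rot: [0.176, -3.136, -0.001]
ft_force: [-0.1, 0.5, -0.6]
width: 0.169
grasp_force: 59.2
t: 62.42
tcp_pos: [469.3, 414.6, 196.2]
ee_rot: [0.176, -3.134, 0.002]
ft_force: [0.8, 0.4, -0.1]
width: 0.599
grasp_force: 0.0
brass 2656 [247. 163.] rect [469.7, 416.1, 100.2, 45.3, 5.3]
0.2304 -0.8157 -0.8392 0.0007 0.0009 0.0179 | min rows 4.3
0.1333 -0.8667 -0.1333 0.0 0.0 0.0 | min rows 3.2
0.1333 -0.8667 -0.0 0.0 0.0 0.0 | min rows 3.2
0.1333 -0.8667 -0.0 0.0 -0.0 0.0159 | min rows 3.2
-0.0135 -0.8027 -0.0 0.0 -0.0 0.0159 | min rows 2.9
```

```bash
python3 -m inch '0.05 -0.15 -0.2 0 0 0.004; 0.1 -0.32 -0.4 0 0 0.008; 0.16 -0.5 -0.6 0 0 0.012; 0.2 -0.66 -0.75 0 0 0.016; 0.23 -0.816 -0.839 0 0 0.018; 0.23 -0.816 -0.839 0 0 0.018; 0.23 -0.816 -0.839 0 0 0.018; 0.23 -0.816 -0.839 0 0 0.018; 0.23 -0.816 -0.839 0 0 0.018; 0.23 -0.816 -0.839 0 0 0.018' 1 |grep -E "tcp"
python3 -m inch '0.03 -0.2 -0.03 0 0 0; 0.06 -0.4 -0.06 0 0 0; 0.1 -0.65 -0.1 0 0 0; 0.133 -0.88 -0.133 0 0 0; 0.133 -0.95 -0.133 0 0 0; 0.133 -0.95 -0.133 0 0 0; 0.133 -0.95 -0.133 0 0 0; 0.133 -0.95 -0.133 0 0 0; 0.133 -0.95 -0.133 0 0 0; 0.133 -0.95 -0.133 0 0 0'  |grep -E "tcp"
python3 -m inch '0.03 -0.25 0 0 0 0; 0.06 -0.5 0 0 0 0; 0.1 -0.75 0 0 0 0; 0.133 -1 0 0 0 0; 0.133 -1 0 0 0 0; 0.133 -1 0 0 0 0; 0.133 -1 0 0 0 0; 0.133 -1 0 0 0 0; 0.133 -1 0 0 0 0; 0.133 -1 0 0 0 0'  |grep -E "tcp"
python3 -m inch '0.03 -0.25 0 0 0 0; 0.06 -0.5 0 0 0 0; 0.1 -0.75 0 0 0 0; 0.133 -1 0 0 0 0; 0.133 -1 0 0 0 0; 0.133 -1 0 0 0 0; 0.133 -1 0 0 0 0; 0.133 -1 0 0 0 0; 0.133 -1 0 0 0 0; 0.133 -1 0 0 0 0'  |grep -E "tcp"
python3 - <<'E'
from h import *
pi=np.pi;print(ctrl.sense()['joint_pos'].round(2))
plan([((380,-260,330),down(pi))])
E
```

```text
tcp_pos: [449.4, 290.2, 319.9]
tcp_pos: [429.6, 148.0, 340.5]
tcp_pos: [409.7, -1.9, 340.9]
tcp_pos: [389.7, -151.9, 341.2]
[-0.57  0.06 -0.07  1.44 -0.   -0.57]
0.0657 -0.7204 0.075 -0.0001 -0.0002 0.0002 | min rows 2.6
```

```bash
python3 -m inch '0.02 -0.2 0.02 0 0 0; 0.04 -0.4 0.04 0 0 0; 0.066 -0.6 0.075 0 0 0; 0.066 -0.72 0.075 0 0 0; 0.066 -0.72 0.075 0 0 0; 0.066 -0.72 0.075 0 0 0; 0.066 -0.72 0.075 0 0 0; 0.066 -0.72 0.075 0 0 0; 0.066 -0.72 0.075 0 0 0; 0.066 -0.72 0.075 0 0 0'  |grep -E "tcp"
python3 - <<'E'
from h import *
brass(28,"pics/w12.png")
cv2.imwrite("pics/w12b.png",cv2.resize(cv2.imread("pics/w12.png"),(800,600),interpolation=cv2.INTER_CUBIC))
E
```

```text
tcp_pos: [379.7, -260.2, 330.1]
brass 2893 [188. 206.] rect [458.1, -340.9, 58.4, 110.8, 80.0]
brass 1948 [214. 103.] rect [323.8, -296.6, 48.8, 95.3, 0.1]
```

View pics/w12b.png

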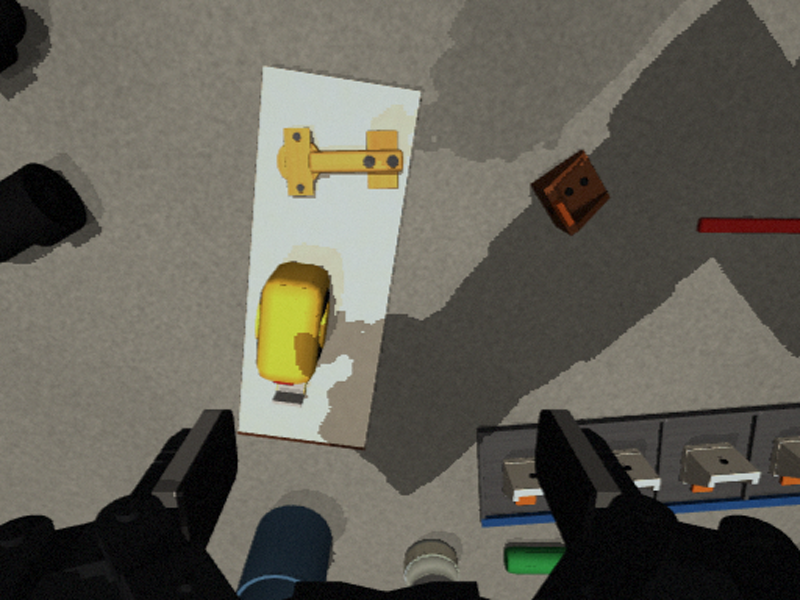

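Hinge2 is on the board at (342,161), rectangle 95 x 49 mm with its axis along y. The tape case is at (295,320), the hook at (290,397), and the dark board end from (238,433) to (365,448).

```bash
python3 - <<'E'
from h import *
pi=np.pi;c=ld("w12");k=.64
print("arm z35",onz(c,np.array([(330,161),(360,161)])*k,35).round(1).tolist())
P=onz(c,np.array([(238,433),(365,448),(420,90),(263,66)])*k,18);print("board",P.round(1).tolist(),P.mean(0))
print("hook",onz(c,np.array([(272,391),(307,391),(270,401),(303,404)])*k,48).round(1).tolist(),onz(c,np.array([(270,401),(303,404)])*k,18).round(1).tolist())
plan([((340,-285,190),down(pi/2+.78)),((322.5,-294.6,170),down(pi/2)),((322.5,-294.6,47),down(pi/2))])
E
```

```text
arm z35 [[323.0, -303.3, 35.0], [322.9, -280.6, 35.0]]
board [[571.2, -399.6, 18.0], [587.4, -280.4, 18.0], [272.1, -235.3, 18.0], [255.6, -352.8, 18.0]] [ 421.58334376 -317.02008808   18.        ]
hook [[510.9, -357.4, 48.0], [510.9, -327.7, 48.0], [520.5, -359.7, 48.0], [523.3, -331.7, 48.0]] [[537.3, -367.2, 18.0], [540.3, -337.0, 18.0]]
0.2628 -0.1638 0.9345 -0.0002 -0.0002 0.1259 | min rows 6.3
0.0366 -0.1279 0.1333 0.0 -0.0 0.1241 | min rows 6.2
0.0 -0.0 0.82 0.0 0.0 0.0 | min rows 2.9
```

```bash
python3 -m inch '0.04 -0.02 0.15 0 0 0.019; 0.08 -0.05 0.3 0 0 0.038; 0.13 -0.08 0.45 0 0 0.057; 0.17 -0.1 0.6 0 0 0.076; 0.2 -0.13 0.75 0 0 0.095; 0.23 -0.15 0.88 0 0 0.114; 0.263 -0.164 0.935 0 0 0.126; 0.263 -0.164 0.935 0 0 0.126; 0.263 -0.164 0.935 0 0 0.126; 0.263 -0.164 0.935 0 0 0.126' |grep -E "tcp|rot"
python3 -m inch '0 -0.02 0.02 0 0 0.019; 0.01 -0.04 0.04 0 0 0.038; 0.02 -0.06 0.06 0 0 0.057; 0.02 -0.08 0.08 0 0 0.076; 0.03 -0.1 0.1 0 0 0.095; 0.03 -0.12 0.12 0 0 0.114; 0.037 -0.128 0.133 0 0 0.124; 0.037 -0.128 0.133 0 0 0.124; 0.037 -0.128 0.133 0 0 0.124; 0.037 -0.128 0.133 0 0 0.124' |grep -E "tcp|rot"
python3 - <<'E'
from h import *
brass(28,"pics/w13.png");s=ctrl.sense();print(s['joint_pos'].round(2))
plan([((322.7,-294.6,47),down(np.pi/2))])
E
```

```text
tcp_pos: [340.3, -285.6, 190.6]
ee_rot: [-1.208, -2.9, 0.002]
tcp_pos: [322.6, -295.2, 170.4]
ee_rot: [2.218, 2.225, -0.003]
brass 9350 [414. 247.] rect [465.7, -353.7, 77.2, 130.1, 80.3]
brass 4112 [247. 193.] rect [324.3, -296.4, 96.9, 50.1, 89.0]
[-0.93  0.16 -0.43  0.98 -0.    0.64]
0.0045 0.002 0.8218 -0.0002 0.0002 0.0004 | min rows 3.0
```

```bash
python3 -m inch '0 0 0.2 0 0 0; 0 0.005 0.4 0 0 0; 0 0.005 0.6 0 0 0; 0.004 0.005 0.7 0 0 0; 0.004 0.005 0.76 0 0 0; 0.004 0.005 0.8 0 0 0; 0.004 0.005 0.82 0 0 0; 0.004 0.005 0.82 0 0 0; 0.004 0.005 0.82 0 0 0; 0.004 0.005 0.82 0 0 0' 
python3 -m inch '0 0 0 0 0 0; 0 0 0 0 0 0; 0 0 0 0 0 0; 0 0 0 0 0 0; 0 0 0 0 0 0; 0 0 0 0 0 0; 0 0 0 0 0 0; 0 0 0 0 0 0; 0 0 0 0 0 0; 0 0 0 0 0 0' -1 60
python3 - <<'E'
from h import *
pi=np.pi
plan([((345,-250,190),down(pi/2+.3)),((385,-115,190),down(pi/2+.75)),((405,20,180),down(pi/2+1.1)),((420,155,180),down(pi/2+1.4)),((440,285,180),down(pi+.11)),((450,400,180),down(pi+.11)),((468,500,180),down(pi+.11)),((468,500,55),down(pi+.11))])
E
```

```text
t: 69.23
tcp_pos: [323.1, -294.9, 47.5]
ee_rot: [2.222, 2.221, -0.003]
ft_force: [0.5, 0.6, 0.2]
width: 1.001
grasp_force: 0.0
t: 70.07
tcp_pos: [322.8, -294.5, 47.1]
ee_rot: [-2.222, -2.22, 0.002]
ft_force: [-0.9, 1.3, 7.2]
width: 0.168
grasp_force: 59.4
0.2964 0.1464 -0.9533 -0.0003 0.0001 -0.0478 | min rows 3.6
0.781 0.5207 0.0 0.0 0.0 -0.0716 | min rows 3.6
0.5676 0.711 0.0667 -0.0 0.0 -0.0557 | min rows 3.3
0.3191 0.8474 0.0 -0.0 0.0 -0.0477 | min rows 3.3
0.0159 0.8767 0.0 0.0 0.0 -0.0447 | min rows 3.2
-0.1504 0.7547 0.0 0.0 0.0 0.0 | min rows 2.8
-0.1925 0.6495 0.0 0.0 0.0 0.0 | min rows 2.4
0.0 -0.0 0.8333 0.0 0.0 0.0 | min rows 3.0
```

```bash
python3 -m inch '0 0 -0.2 0 0 0; 0 0 -0.45 0 0 0; 0 0 -0.7 0 0 -0.01; 0.07 0.04 -0.953 0 0 -0.02; 0.15 0.08 -0.953 0 0 -0.03; 0.23 0.12 -0.953 0 0 -0.04; 0.296 0.146 -0.953 0 0 -0.048; 0.296 0.146 -0.953 0 0 -0.048; 0.296 0.146 -0.953 0 0 -0.048; 0.296 0.146 -0.953 0 0 -0.048' |grep -E "tcp|wid"
python3 -m inch '0.15 0.1 0 0 0 -0.014; 0.3 0.2 0 0 0 -0.028; 0.45 0.3 0 0 0 -0.042; 0.6 0.4 0 0 0 -0.056; 0.781 0.521 0 0 0 -0.0716; 0.781 0.521 0 0 0 -0.0716; 0.781 0.521 0 0 0 -0.0716; 0.781 0.521 0 0 0 -0.0716; 0.781 0.521 0 0 0 -0.0716; 0.781 0.521 0 0 0 -0.0716' |grep -E "tcp|wid"
python3 -m inch '0.11 0.14 0.01 0 0 -0.011; 0.22 0.28 0.03 0 0 -0.022; 0.33 0.42 0.04 0 0 -0.033; 0.45 0.57 0.05 0 0 -0.044; 0.568 0.711 0.067 0 0 -0.0557; 0.568 0.711 0.067 0 0 -0.0557; 0.568 0.711 0.067 0 0 -0.0557; 0.568 0.711 0.067 0 0 -0.0557; 0.568 0.711 0.067 0 0 -0.0557; 0.568 0.711 0.067 0 0 -0.0557' |grep -E "tcp|wid"
python3 -m inch '0.06 0.17 0 0 0 -0.01; 0.12 0.34 0 0 0 -0.02; 0.19 0.51 0 0 0 -0.03; 0.26 0.68 0 0 0 -0.04; 0.319 0.847 0 0 0 -0.0477; 0.319 0.847 0 0 0 -0.0477; 0.319 0.847 0 0 0 -0.0477; 0.319 0.847 0 0 0 -0.0477; 0.319 0.847 0 0 0 -0.0477; 0.319 0.847 0 0 0 -0.0477' |grep -E "tcp|wid"
python3 -m inch '0 0.17 0 0 0 -0.009; 0 0.34 0 0 0 -0.018; 0.01 0.51 0 0 0 -0.027; 0.01 0.68 0 0 0 -0.036; 0.016 0.877 0 0 0 -0.0447; 0.016 0.877 0 0 0 -0.0447; 0.016 0.877 0 0 0 -0.0447; 0.016 0.877 0 0 0 -0.0447; 0.016 0.877 0 0 0 -0.0447; 0.016 0.877 0 0 0 -0.0447' |grep -E "tcp|wid|rot"
python3 - <<'E'
from h import *
pi=np.pi
plan([((450,400,180),down(pi+.11)),((468,500,180),down(pi+.11)),((468,500,55),down(pi+.11))])
E
```

```text
tcp_pos: [344.8, -250.4, 189.6]
width: 0.17
tcp_pos: [384.7, -116.0, 189.5]
width: 0.168
tcp_pos: [404.7, 19.1, 179.5]
width: 0.167
tcp_pos: [419.6, 154.1, 179.4]
width: 0.166
tcp_pos: [439.5, 284.1, 179.4]
ee_rot: [0.171, -3.135, 0.001]
width: 0.164
-0.1536 0.7606 -0.0044 -0.0001 -0.0003 -0.0002 | min rows 2.8
-0.1925 0.6495 0.0 0.0 0.0 0.0 | min rows 2.4
0.0 -0.0 0.8333 0.0 0.0 0.0 | min rows 3.0
```

```bash
python3 -m inch '-0.04 0.19 0 0 0 0; -0.08 0.38 0 0 0 0; -0.12 0.57 0 0 0 0; -0.154 0.761 -0.004 0 0 0; -0.21 0.95 -0.004 0 0 0; -0.21 0.95 -0.004 0 0 0; -0.21 0.95 -0.004 0 0 0; -0.21 0.95 -0.004 0 0 0; -0.21 0.95 -0.004 0 0 0; -0.21 0.95 -0.004 0 0 0' |grep -E "tcp|wid"
python3 -m inch '-0.04 0.15 0 0 0 0; -0.08 0.3 0 0 0 0; -0.11 0.4 0 0 0 0; -0.137 0.46 0 0 0 0; -0.137 0.46 0.2 0 0 0; -0.137 0.46 0.4 0 0 0; -0.137 0.46 0.6 0 0 0; -0.137 0.46 0.75 0 0 0; -0.137 0.46 0.83 0 0 0; -0.137 0.46 0.83 0 0 0' |grep -E "tcp|wid|rot|ft"
python3 -m inch '0 0 0 0 0 0; 0 0 0 0 0 0; 0 0 0 0 0 0; 0 0 0 0 0 0; 0 0 0 0 0 0; 0 0 0 0 0 0; 0 0 -0.2 0 0 0; 0 0 -0.4 0 0 0; 0 0 -0.7 0 0 0; 0 0 -1 0 0 0' 0.2
python3 - <<'E'
from h import *
brass(12,"pics/w14.png")
pi=np.pi
plan([((450,350,300),down(pi)),((430,205,300),down(pi)),((415,60,290),down(pi)),((415,-85,280),down(pi)),((450,-225,260),down(pi-.143)),((505,-340,220),down(pi-.143))])
E
```

```text
tcp_pos: [455.1, 429.1, 180.1]
width: 0.168
tcp_pos: [466.6, 499.2, 52.6]
ee_rot: [0.172, -3.132, 0.005]
ft_force: [-0.9, -0.8, 0.1]
width: 0.165
t: 76.73
tcp_pos: [467.3, 500.6, 200.0]
ee_rot: [0.174, -3.134, 0.002]
ft_force: [0.5, 1.4, -0.4]
width: 0.6
grasp_force: 0.0
brass 886 [ 15. 340.] rect [696.1, 256.4, 70.6, 32.5, 17.8]
brass 2723 [246. 174.] rect [470.9, 498.1, 96.6, 50.2, 8.8]
brass 3303 [152. 159.] rect [469.5, 413.1, 98.9, 50.1, 6.4]
0.2344 -0.9904 -0.6123 0.0008 0.0009 0.0176 | min rows 4.3
0.1333 -0.9667 -0.0 0.0 0.0 0.0 | min rows 3.5
0.1 -0.9667 0.0667 0.0 0.0 0.0 | min rows 3.5
-0.0 -0.9667 0.0667 0.0 0.0 0.0 | min rows 3.5
-0.2333 -0.9333 0.1333 0.0 -0.0 0.0228 | min rows 3.5
-0.4722 -0.7066 0.2667 0.0 0.0 0.0 | min rows 3.2
```

```bash
python3 -m inch '0.05 -0.2 -0.15 0 0 0.004; 0.1 -0.4 -0.3 0 0 0.008; 0.15 -0.6 -0.45 0 0 0.013; 0.2 -0.8 -0.55 0 0 0.018; 0.234 -0.99 -0.612 0 0 0.018; 0.234 -0.99 -0.612 0 0 0.018; 0.234 -0.99 -0.612 0 0 0.018; 0.234 -0.99 -0.612 0 0 0.018; 0.234 -0.99 -0.612 0 0 0.018; 0.234 -0.99 -0.612 0 0 0.018' 1 |grep tcp
python3 -m inch '0.03 -0.24 0 0 0 0; 0.06 -0.48 0 0 0 0; 0.1 -0.72 0 0 0 0; 0.133 -0.967 0 0 0 0; 0.133 -0.967 0 0 0 0; 0.133 -0.967 0 0 0 0; 0.133 -0.967 0 0 0 0; 0.133 -0.967 0 0 0 0; 0.133 -0.967 0 0 0 0; 0.133 -0.967 0 0 0 0' |grep tcp
python3 -m inch '0.03 -0.24 0.02 0 0 0; 0.05 -0.48 0.04 0 0 0; 0.08 -0.72 0.05 0 0 0; 0.1 -0.967 0.067 0 0 0; 0.1 -0.967 0.067 0 0 0; 0.1 -0.967 0.067 0 0 0; 0.1 -0.967 0.067 0 0 0; 0.1 -0.967 0.067 0 0 0; 0.1 -0.967 0.067 0 0 0; 0.1 -0.967 0.067 0 0 0' |grep tcp
python3 -m inch '0 -0.24 0.02 0 0 0; 0 -0.48 0.04 0 0 0; 0 -0.72 0.05 0 0 0; 0 -0.967 0.067 0 0 0; 0 -0.967 0.067 0 0 0; 0 -0.967 0.067 0 0 0; 0 -0.967 0.067 0 0 0; 0 -0.967 0.067 0 0 0; 0 -0.967 0.067 0 0 0; 0 -0.967 0.067 0 0 0' |grep tcp
python3 -m inch '-0.06 -0.23 0.03 0 0 0.006; -0.12 -0.46 0.07 0 0 0.012; -0.18 -0.7 0.1 0 0 0.018; -0.233 -0.933 0.133 0 0 0.0228; -0.233 -0.933 0.133 0 0 0.0228; -0.233 -0.933 0.133 0 0 0.0228; -0.233 -0.933 0.133 0 0 0.0228; -0.233 -0.933 0.133 0 0 0.0228; -0.233 -0.933 0.133 0 0 0.0228; -0.233 -0.933 0.133 0 0 0.0228' |grep tcp
python3 -m inch '-0.12 -0.18 0.07 0 0 0; -0.24 -0.36 0.14 0 0 0; -0.36 -0.54 0.2 0 0 0; -0.472 -0.707 0.267 0 0 0; -0.472 -0.707 0.267 0 0 0; -0.472 -0.707 0.267 0 0 0; -0.472 -0.707 0.267 0 0 0; -0.472 -0.707 0.267 0 0 0; -0.472 -0.707 0.267 0 0 0; -0.472 -0.707 0.267 0 0 0'
python3 - <<'E'
from h import *
c=cam("wrist");im=ctrl.read_camera("wrist")[...,::-1];cv2.imwrite("pics/w15.png",im);np.savez("w15",c=np.array([*c[:3]]),T=c[3])
q=proj(c,[(515,-341,35)])[0].astype(int);x,y=max(q[0]-80,0),max(q[1]-70,0);print(x,y)
cv2.imwrite("pics/w15b.png",cv2.resize(im[y:y+150,x:x+200],(800,600),interpolation=cv2.INTER_CUBIC))
E
```

```text
tcp_pos: [449.4, 350.3, 289.7]
tcp_pos: [429.3, 205.4, 290.3]
tcp_pos: [413.9, 60.5, 280.6]
tcp_pos: [413.6, -84.6, 270.7]
tcp_pos: [448.1, -224.7, 251.0]
t: 81.78
tcp_pos: [502.6, -340.1, 211.3]
ee_rot: [-0.228, -3.132, 0.002]
ft_force: [-0.7, -0.1, -0.0]
width: 0.999
grasp_force: 0.0
168 119
```

View pics/w15b.png

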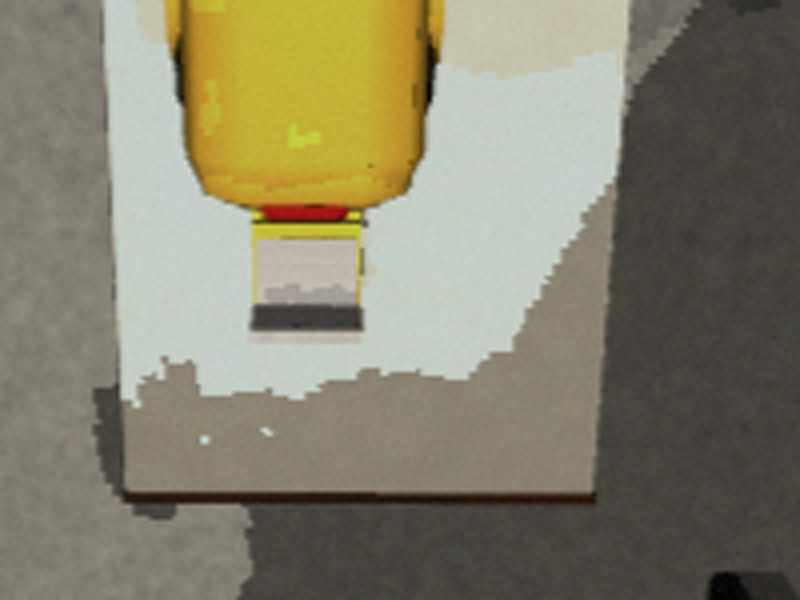

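The 4x crop (offset (168,119)) shows the hook's upright face at x 250-363, y 305-332, with its bright top edge at y 332-343. The board end's upper edge is at y≈490, from x=123 to 597.

```bash
python3 - <<'E'
from h import *
c=ld("w15");f=lambda u:(np.array(u,float)+.5)/4-.5+[168,119]
for n,u,z in (("top L",(250,332),48),("top R",(363,332),48),("top far L",(250,343),48),("top far R",(363,343),48),("joint L",(250,305),30),("joint R",(362,305),30),("end L",(123,490),18),("end R",(597,490),18),("case front L",(250,215),45)):
    print(n,onz(c,f(u),z)[0].round(1))
b=-.143;x=np.array([np.cos(b),np.sin(b)])
top=(onz(c,f((250,332)),48)+onz(c,f((363,332)),48))[0,:2]/2;e=(onz(c,f((123,490)),18)+onz(c,f((597,490)),18))[0,:2]/2
print(top,e,"dist to end",(e-top)@x)
h=top+1.5*x;print(h)
plan([((*h,110),down(np.pi+b)),((*h,53.5),down(np.pi+b))])
# two-view height check with w12
c2=ld("w12");print(tri(c,f((306,337)),c2,np.array((287,403))*.64))
E
```

```text
top L [ 519.7 -358.2   48. ]
top R [ 523.3 -333.4   48. ]
top far L [ 522.2 -358.6   48. ]
top far R [ 525.8 -333.8   48. ]
joint L [ 519.4 -359.    30. ]
joint R [ 523.1 -333.1   30. ]
end L [ 568.  -400.3   18. ]
end R [ 585.3 -280.5   18. ]
case front L [ 494.  -354.2   45. ]
[ 521.47119691 -345.82686984] [ 576.6540856 -340.4430039] dist to end 53.85236047894446
[ 522.95588628 -346.04063953]
-0.1407 -0.0177 0.6743 -0.0002 -0.0002 -0.0004 | min rows 2.5
0.0 -0.0 0.3767 0.0 0.0 0.0 | min rows 1.4
(array([ 523.77557105, -346.08509294,   45.26299637]), np.float64(0.4966551693396377))
```

```bash
python3 -m inch '-0.04 0 0.17 0 0 0; -0.08 -0.01 0.34 0 0 0; -0.14 -0.018 0.51 0 0 0; -0.141 -0.018 0.674 0 0 0; -0.141 -0.018 0.674 0 0 0; -0.141 -0.018 0.674 0 0 0; -0.141 -0.018 0.74 0 0 0; -0.141 -0.018 0.81 0 0 0; -0.141 -0.018 0.9 0 0 0; -0.141 -0.018 0.95 0 0 0' 1 |grep -E "tcp|ft"
python3 - <<'E'
from h import *
plan([((523,-346,53.5),down(np.pi-.143))])
E
```

```text
tcp_pos: [522.7, -346.5, 67.3]
ft_force: [0.3, 0.0, -0.5]
-0.0016 0.0036 0.0917 -0.0001 -0.0003 -0.0005 | min rows 0.3
```

```bash
python3 -m inch '0 0.003 0.05 0 0 0; -0.002 0.003 0.09 0 0 0; -0.002 0.003 0.09 0 0 0; -0.002 0.003 0.09 0 0 0; -0.002 0.003 0.09 0 0 0; -0.002 0.003 0.09 0 0 0; -0.002 0.003 0.09 0 0 0; -0.002 0.003 0.09 0 0 0; -0.002 0.003 0.09 0 0 0; -0.002 0.003 0.09 0 0 0'  |grep -E "tcp|ft"
python3 -m inch '0 0 0 0 0 0; 0 0 0 0 0 0; 0 0 0 0 0 0; 0 0 0 0 0 0; 0 0 0 0 0 0; 0 0 0 0 0 0; 0 0 0 0 0 0; 0 0 0 0 0 0; 0 0 0 0 0 0; 0 0 0 0 0 0' -1 80
python3 -m inch '0 0 -0.01 0 0 0; 0 0 -0.02 0 0 0; 0 0 -0.03 0 0 0; 0 0 -0.04 0 0 0; 0 0 -0.047 0 0 0; -0.02 0 -0.047 0 0 0; -0.05 0 -0.047 0 0 0; -0.08 0 -0.047 0 0 0; -0.11 0 -0.047 0 0 0; -0.13 0 -0.047 0 0 0'
```

```text
tcp_pos: [523.3, -346.2, 54.6]
ft_force: [-0.6, -0.4, -0.4]
t: 84.33
tcp_pos: [523.3, -346.2, 54.9]
ee_rot: [-0.229, -3.132, 0.001]
ft_force: [-0.7, 1.4, 6.4]
width: 0.25
grasp_force: 79.5
t: 85.17
tcp_pos: [542.9, -349.0, 61.2]
ee_rot: [-0.229, -3.131, 0.0]
ft_force: [-4.8, 1.0, -1.4]
width: 0.251
grasp_force: 79.3
```

```bash
python3 -m inch '-0.04 0 0 0 0 0; -0.08 0 0 0 0 0; -0.12 0 0 0 0 0; -0.16 0 0 0 0 0; -0.2 0 0 0 0 0; -0.24 0 0 0 0 0; -0.28 0 0 0 0 0; -0.295 0 0 0 0 0; -0.295 0 0 0 0 0; -0.295 0 0 0 0 0'
python3 -m inch '0 0 0.02 0 0 0; 0 0 0.03 0 0 0; 0 0 0.04 0 0 0; 0 0 0.05 0 0 0; 0 0 0.06 0 0 0; 0 0 0.07 0 0 0; 0 0 0.08 0 0 0; 0 0 0.09 0 0 0; 0 0 0.1 0 0 0; 0 0 0.1 0 0 0'
```

```text
t: 86.0
tcp_pos: [586.3, -355.3, 61.1]
ee_rot: [-0.228, -3.131, 0.001]
ft_force: [-5.6, 0.3, -1.8]
width: 0.246
grasp_force: 79.3
t: 86.83
tcp_pos: [586.1, -355.3, 46.1]
ee_rot: [-0.229, -3.131, 0.001]
ft_force: [-5.4, 0.7, -0.8]
width: 0.247
grasp_force: 79.6
```

```bash
python3 -m inch '0.005 0 0 0 0 0; 0.01 0 0 0 0 0; 0.015 0 0 0 0 0; 0.02 0 0 0 0 0; 0.025 0 0 0 0 0; 0.03 0 0 0 0 0; 0.035 0 0 0 0 0; 0.04 0 0 0 0 0; 0.04 0 0 0 0 0; 0.04 0 0 0 0 0' |grep -E "tcp|ft"
python3 -m inch '0.003 0 0 0 0 0; 0.006 0 0 0 0 0; 0.009 0 0 0 0 0; 0.012 0 0 0 0 0; 0.014 0 0 0 0 0; 0.016 0 0 0 0 0; 0.018 0 0 0 0 0; 0.02 0 0 0 0 0; 0.02 0 0 0 0 0; 0.02 0 0 0 0 0' |grep -E "tcp|ft"
```

```text
tcp_pos: [580.2, -354.5, 46.3]
ft_force: [-4.9, 1.4, -1.2]
tcp_pos: [579.7, -354.5, 46.8]
ft_force: [13.0, -0.8, -8.8]
```

```bash
python3 -m inch '-0.005 0 0 0 0 0; -0.008 0 0 0 0 0; -0.01 0 0 0 0 0; -0.01 0 0 0 0 0; -0.01 0 0 0 0 0; -0.01 0 0 0 0 0; -0.01 0 0 0 0 0; -0.01 0 0 0 0 0; -0.01 0 0 0 0 0; -0.01 0 0 0 0 0' |grep -E "tcp|ft"
python3 -m inch '0 0 0 0 0 0; 0 0 0 0 0 0; 0 0 0 0 0 0; 0 0 0 0 0 0; 0 0 0 0 0 0; 0 0 0 0 0 0; 0 0 -0.05 0 0 0; 0 0 -0.15 0 0 0; 0 0 -0.3 0 0 0; 0 0 -0.5 0 0 0' 0.6
python3 -m inch '0 0 -0.2 0 0 0; 0.1 0.1 -0.4 0 0 0; 0.2 0.2 -0.6 0 0 0; 0.3 0.3 -0.8 0 0 0; 0.4 0.4 -1 0 0 0; 0.5 0.5 -1 0 0 0; 0.6 0.6 -1 0 0 0; 0.7 0.7 -1 0 0 0; 0.7 0.8 -1 0 0 0; 0.7 0.8 -1 0 0 0' |grep tcp
python3 -m inch '0.1 0.2 -0.1 0 0 0; 0.2 0.4 -0.3 0 0 0; 0.2 0.6 -0.5 0 0 0; 0.2 0.8 -0.7 0 0 0; 0.2 0.8 -0.7 0 0 0; 0.2 0.8 -0.7 0 0 0; 0.2 0.8 -0.7 0 0 0; 0.2 0.8 -0.7 0 0 0; 0.2 0.8 -0.7 0 0 0; 0.2 0.8 -0.7 0 0 0' |grep tcp
python3 - <<'E'
from h import *
c=cam("wrist");im=ctrl.read_camera("wrist")[...,::-1];cv2.imwrite("pics/w16.png",im);np.savez("w16",c=np.array([*c[:3]]),T=c[3])
cv2.imwrite("pics/w16b.png",cv2.resize(im,(800,600),interpolation=cv2.INTER_CUBIC))
print(ctrl.sense()['t'])
E
```

```text
tcp_pos: [579.8, -354.5, 46.8]
ft_force: [6.9, 0.9, -3.7]
t: 90.17
tcp_pos: [578.2, -353.7, 121.4]
ee_rot: [-0.228, -3.129, -0.002]
ft_force: [-0.1, -0.6, -0.2]
width: 0.802
grasp_force: 0.0
tcp_pos: [492.2, -218.2, 272.8]
tcp_pos: [480.5, -97.8, 375.7]
91.8833
```

View pics/w16b.png

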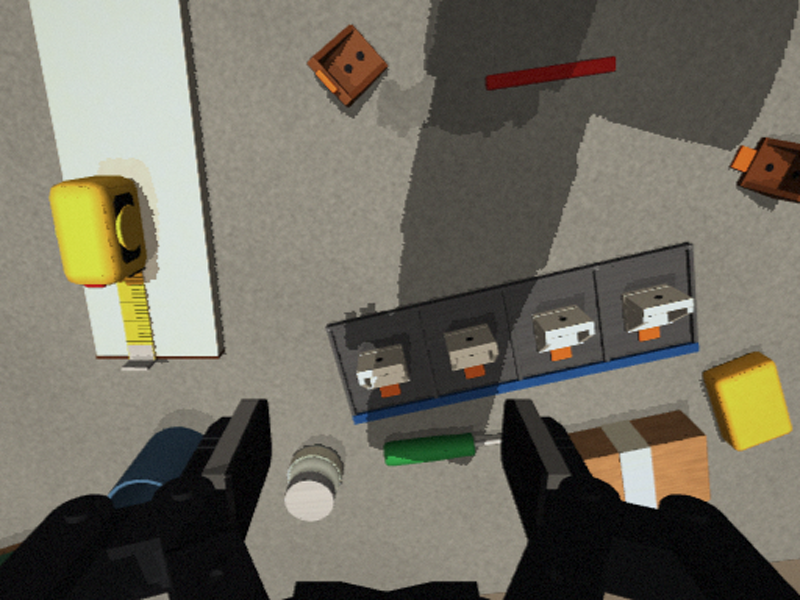

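The picture shows the blade drawn out with its hook over the dark end at (138,362). All four blocks stand one to a compartment, tongues (390,390), (475,370), (561,352) and (650,333) toward the blue edge. One numeric check, then I'll hand in.

```bash
python3 - <<'E'
from h import *
c=ld("w16");k=.64
E_=onz(c,np.array([(355,422),(698,348),(328,325),(690,244)])*k,9);d=E_[1]-E_[0];d2=E_[3]-E_[2];print("tray yaw",np.arctan2(-d[0],d[1]),np.arctan2(-d2[0],d2[1]))
t=onz(c,np.array([(390,390),(475,370),(561,352),(650,333)])*k,8);h=onz(c,np.array([(381,353),(472,335),(563,317),(658,297)])*k,11)
print((t-E_[[0,0,0,0]])[:,:2].round(1).tolist(),(t-h)[:,:2].round(1).tolist())
brass(12,"pics/t2.png","top")
s=ctrl.sense();print(s['t'],s['ft_force'].round(1))
E
```

```text
tray yaw 0.09505545558029875 0.08736494260337202
[[-31.3, 41.7], [-41.2, 130.3], [-48.6, 217.4], [-56.4, 305.4]] [[43.7, 2.8], [39.9, -0.2], [38.5, -2.5], [38.0, -5.6]]
brass 518 [206. 143.] rect [716.1, 242.4, 95.0, 63.1, 17.6]
brass 330 [229. 124.] rect [777.5, 163.4, 76.7, 53.0, 5.7]
brass 342 [259. 120.] rect [786.4, 74.3, 76.7, 52.8, 5.7]
brass 1910 [472.  94.] rect [856.4, -636.2, 101.4, 231.9, 11.5]
91.9333 [-0.2  0.2  0.5]
```

```bash
python3 - <<'E'
import cv2
cv2.imwrite("pics/t2b.png",cv2.resize(cv2.imread("pics/t2.png")[110:310,60:440],(800,421),interpolation=cv2.INTER_CUBIC))
E
```

```text
(no output)
```

View pics/t2b.png

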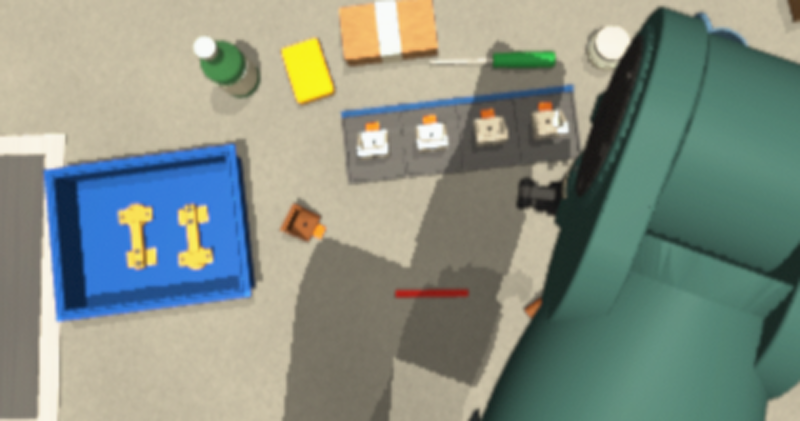

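Both hinges lie in the box at (137,236) and (195,237), and the blocks are square in the tray with tongues to the blue edge. Handing in.

```bash
python3 -c "
from rig import ctrl
print(ctrl.job_done())"
```

```text
the job is handed in; nothing more can be done
None
```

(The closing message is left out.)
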